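Dip the oil of the airbrush compressor

ROBOT

A 6-joint arm with a two-finger parallel gripper is mounted at the origin on the work surface. World frame = base frame: x ahead of the robot, y to its left, z up, the work surface at z = 0. Lengths are in m, angles in rad, forces in N, time in s.
With the tool pointing down it reaches from about 0.35 to 0.775 m from the base axis. Payload 5.5 kg.
Tool frame: the origin (TCP) lies midway between the tips of the shut fingers; the grasp point (between the pads) lies 19 mm behind it (env.tcp_to_grasp is the distance from the TCP to the grasp point, in m); z points along the fingers, y is the direction in which the jaws open and shut (so a half turn about z gives the same grasp; the last joint's range is limited). The gripper opens to 85 mm and grips with 20 to 120 N. Pads are 22 mm wide; open, the fingers measure 114 mm over their backs; the gripper's body (76 mm by 85 mm) begins 54 mm behind the grasp point. The pads swing forward as they close: fully open they stand 13 mm farther back than shut.
Start: joints at [-1.408, 0.313, 0.046, 1.304, 0, 1.431], TCP at [0.171, -0.549, 0.231] pointing down, gripper open.
Joint ranges: [-2.76, 2.76], [-0.86, 1.69], [-1.03, 1.26], [-2.2, 2.34], [-1.47, 1.5], [-3.14, 3.14]. Speed limits (rad/s): [2.57, 2.57, 3.14, 3.14, 3.14, 3.14].

INTERFACE

Orientations are given as a unit quaternion [w, x, y, z].
In Python, from workcell import get_state, viewer, hand_in, finder, env gives the robot as it stands.
- The arm moves only by the tool arm_command, never from a script. Its argument "motion" is a list of rows, each an object of numbers: "x", "y", "z": the shift along the tool's x, y, z in mm; "rx", "ry", "rz": the turn, a rotation vector about the tool's x, y, z in degrees; "hand": the closure, from -1 (fully open) to 1 (shut). A call has 1 to 10 rows; each row is the pose to reach, as a shift and turn from the pose commanded when the call began, along the tool's axes at that moment; what a row does not reach only later rows make up. A row lasts 1/8 s, in which the tool goes at most 62.5 mm and 10.7 degrees, less where a joint would pass 70% of its speed; a pose out of reach is approached as far as the arm can. A call with a gripper value outside its range is refused whole. The fingers move at their own pace and stop on an object; "force" is the grip in N (left out, the last holds). Time passes only in rows, so rows that repeat a pose let the fingers close. It gives the time, the measured TCP pose, the force and the opening at its end, in the units of the state.
- get_state(): the state, without advancing time (a new reading comes with each control period).
- viewer.read_camera(name): name is "side" or "top"; returns a dict with "image" (420x560x3 uint8, red, green, blue), "z_map" (420x560 float32, m along the optical axis (not along the pixel's ray), 0 where there is no reading), "intrinsics" (3x3 intrinsics, pixels), "rvec" (rotation vector, rad) and "tvec" (3), from world to camera coordinates, as OpenCV has them. Camera axes: x right, y down, z forward; pixel columns grow to the right and rows downward; lengths in m; the calibration is good to about 2 mm. A picture is of the moment at which its call begins.
- hand_in(): hands the job in, once; it reports no verdict.
Trained networks look in a picture, given as the dict that the camera call returned (one of the last four; its "shot" number tells which), for a name from the list of things; names that differ only in an ending like _2 or _b are one class to them, and where a whole thing is asked for, a point or a joint stands for the part that bears it (a point fixed in the world has none). Each returns a list of dicts, best first, with "score" (0 to 1); they miss things now and then, are a little off and sometimes report something else, mostly with a low value. They report only what shows in the picture. A call takes as long as a camera call. They do not tell look-alikes from the thing itself.
- finder.find_in(picture, query): "at" ([column, row] in pixels, amid what is visible of it).
- finder.masks_of(picture, query): "region" (420x560 bool, what is visible of it) and "at" ([column, row] in pixels, amid what is visible of it).
The state is a dict: "clock": time; "joint_pos": joint angles; "qvel": joint speeds; "tau": joint torques, N m; "tcp_pos": TCP position; "orientation": TCP orientation; "wrist_force": force on the tool from outside, world axes, zero at the start; "ft_torque": the same for the moment, N m; "finger_gap": finger opening in m.
Only numpy, scipy, OpenCV 4.12 (cv2) and the standard library are available. Lean on these libraries where they do the work, as an engineer would, in place of code of your own. Each camera call takes 0.05 s, during which the arm holds its last target.

TASK

The airbrush compressor on the model-maker's desk has just been switched off and its wiped dipstick lies on the brush rest. Bleed the compressor by holding the spring paddle on the front of its tank fully down for about a second and letting it spring back, so that the oil settles; then take the dipstick by its handle, slide it into the leaning guide tube until the collar stops on the mouth, without forcing it, and draw it right out again. Finish still holding it up level and still for reading, the whole stick at least 20 cm above the desk and touching nothing but the gripper; do not drop it, and leave the brush, the dishes and the paint jar as they are.

Things in the scene. Friction and masses are not known exactly. Their poses are not given: they have to be found in the camera images.
- compressor: Fixed airbrush compressor, 370 mm wide (its y), 200 mm deep (its x), 265 mm tall: grey pump shell (156 mm across, 196 mm tall, centre 85 mm to its +y) and grey upright air tank (130 mm across, 200 mm tall, centre 95 mm to its -y; black switch box, regulator and dial on and beside its top) on a steel tray. Origin under the centre of the tray on the desk, z up, front towards its -x.
- vent (a joint): Hinge of the steel bleed paddle on the front of the tank: 0 = up at rest, 0.32 = fully down on its stop (rad). Its spring takes 3 N to start and 8 N at the stop, pressed at the rubber pad, and returns it by itself.
- vent_pad (a point): Centre of the upper face of the paddle's black rubber pad (34 x 34 mm), turning with the paddle; the paddle (74 mm long, 34 mm wide) is hinged level across the compressor, 56 mm behind this point on the tank side, 115 mm above the desk; at rest it slopes up towards the front and this point is about 142 mm above the desk, fully down about 125 mm.
- tube_mouth (a point): Centre of the mouth of the steel guide tube that leans 35 degrees from upright out of the front of the pump. z axis = out along the tube (up and to the compressor's front), y axis = the compressor's y. The mouth is 157 mm above the desk, 23 mm across outside, flared inside from about 18 mm to a bore of 11 mm in the first 15 mm; 114 mm deep.
- gauge_grip (a point): Centre of the dipstick's handle: black ribbed plastic grip, round, 16 mm thick, 56 mm long. x axis = along the stick towards its tip. At the start the stick lies level in one of the two slots of the brush rest (which one varies), 58 mm above the desk, handle overhanging on the robot's side. The whole stick is 172 mm long and weighs about 40 g (balance point about 55 mm from this point towards the tip).
- gauge_collar (a point): Dipstick: centre of the collar's face towards the tip, 34 mm from gauge_grip along x; the collar is a black disc 25 mm across, 6 mm thick. x axis along the stick towards its tip. Fully in, this point lies at tube_mouth.
- gauge_tip (a point): Dipstick: end of the steel rod, 6 mm thick, 110 mm beyond gauge_collar along x, with a rounded end and two dark ring marks. x axis along the stick, out of the tip.
- rest: Fixed wooden brush rest: base 112 x 150 mm, two upright combs 84 mm apart along its x, 8 mm thick and 67 mm tall, with two slots 11 mm wide and 12 mm deep, 72 mm apart along its y. Origin under its centre on the desk; x along the sticks, away from the robot.
- brush: Paint brush with dark wooden handle 7 mm thick, 244 mm long, loose in the other slot of the rest; to be left alone. Origin on its axis midway between the combs, x along it towards the bristles.
- ramekin: Loose white dish, 88 mm across, 47 mm tall, to be left alone. Origin under its centre.
- bowl: Loose glass bowl, 94 mm across, 38 mm tall, to be left alone. Origin under its centre.
- paint: Loose small paint jar, 36 mm across, 52 mm tall, to be left alone. Origin under its centre.
Things that resemble listed ones, but are neither listed nor needed, are in the scene too. What is shaped like the part that bears gauge_grip but blue is not meant.

How it is judged:
On the way, in this order (a step that is already met when the one before it is completed fails the run):
1. the bleed paddle is held fully down (value of joint vent above 0.28 rad), for 0.5 s.
2. the dipstick is fully in the guide tube, collar on the mouth (distance between gauge_collar and tube_mouth below 0.006 m and z of gauge_collar in the frame of tube_mouth below 0.003 m and angle between the x axis of gauge_tip and the z axis of tube_mouth, either way round below 0.12 rad), for 0.2 s.
3. the dipstick is drawn right out of the tube (z of gauge_tip in the frame of tube_mouth above 0.005 m), for 0.1 s.
At the end, for the whole second after the job is handed in: The dipstick is held in the gripper, level within 10 degrees, still, every part at least 200 mm above the desk and clear of the compressor; the paddle is back up (height (world z) of each of gauge_tip, gauge_grip above 0.2 m and angle between gauge_tip's own x axis and vertical between 1.396 and 1.746 rad and contact force between gauge and the fingers above 1 N and contact force between gauge and compressor below 0.1 N and linear speed of gauge below 0.03 m/s and angular speed of gauge below 0.2 rad/s and value of joint vent below 0.05 rad); the arm keeps its last pose, push and grip.
It fails at once if the dipstick is dropped onto the desk (height (world z) of gauge_tip below 0.02 m).
It fails at once if the dipstick is forced against the compressor (over 40 N) (contact force between gauge and compressor above 40 N).
It fails at once if the brush, a dish or the paint jar is disturbed (moved over 30 mm) (distance of any of brush, ramekin, bowl, paint from where it was at the start of the episode above 0.03 m).
It also fails if it takes over 61 s, if anything falls off the work surface, if the arm or the gripper's body presses on something with over 40 N, if the wrist force passes 120 N, or if a joint passes its speed limit or range.

## Working session

There is one attempt and no reset: what is moved stays moved. The work goes in short steps, Python scripts to look and compute and a tool call to move; the robot and the scene stay as the last step left them, time stands still between calls to the robot, and variables do not carry over. Pictures are saved under pics/ and viewed, and the job is handed in when it is done.

Besides the shell and the picture viewer there is one more tool, called after "Request:" by a JSON object that holds its "method" and its "body". arm_command: Moves the arm, as the interface text tells. Its arguments: {"type":"object","properties":{"motion":{"type":"array","items":{"type":"object","properties":{"x":{"type":"number"},"y":{"type":"number"},"z":{"type":"number"},"rx":{"type":"number"},"ry":{"type":"number"},"rz":{"type":"number"},"hand":{"type":"number"}}}},"force":{"type":"number"}},"required":["motion"]}

```bash
ls; mkdir -p pics; python3 - <<'E'
from workcell import get_state, viewer, hand_in, finder, env
import cv2,pickle
s=get_state();print(s)
print(env, [a for a in dir(env) if not a.startswith('_')], env.tcp_to_grasp)
for n in ('side','top'):
    p=viewer.read_camera(n);pickle.dump(p,open(f'{n}0.pkl','wb'))
    cv2.imwrite(f'pics/{n}0.png',cv2.cvtColor(p['image'],cv2.COLOR_RGB2BGR))
    print(n,p['intrinsics'],p['rvec'],p['tvec'])
    for q in ['compressor','vent_pad','tube_mouth','gauge_grip','gauge_collar','gauge_tip','rest','brush','ramekin','bowl','paint']:
        print(q,[(d['at'],round(d['score'],2)) for d in finder.find_in(p,q)][:4])
E
```

```text
pics
{'clock': 0.0, 'joint_pos': array([-1.40759845e+00,  3.13994485e-01,  4.49624041e-02,  1.30360883e+00,
       -4.27384489e-05,  1.43118227e+00]), 'qvel': array([-1.80629874e-05, -8.94889955e-04, -6.66672110e-05,  9.22733721e-04,
        3.55990663e-04,  2.27701357e-04]), 'tau': array([ 4.51938604e-04, -4.80630219e+01,  2.98532438e+01,  1.92910794e-02,
        1.86513034e-05, -1.16093556e-06]), 'tcp_pos': array([ 0.17135271, -0.54832474,  0.23040547]), 'orientation': array([-9.21976030e-04,  9.88559572e-01,  1.50828116e-01, -3.22430619e-05]), 'wrist_force': array([-0.57919753,  0.18959656, -0.58800207]), 'ft_torque': array([ 0.02890844, -0.01387211,  0.01209279]), 'finger_gap': 0.085478507338415}
<Robot object at 0x7f60b1bc3a10> ['MotionError', 'tcp_to_grasp'] 0.0187
side [[411.73844697   0.         280.52199883]
 [  0.         411.73844697 209.30984228]
 [  0.           0.           1.        ]] [ 2.35822091 -0.20320942  0.05479357] [-0.54478933  0.14778605  1.13095802]
compressor [([317.3, 178.6], 0.71), ([285.1, 180.8], 0.27)]
vent_pad [([282.2, 180.3], 0.49)]
tube_mouth 
[... 476 characters left out ...]
[  0.           0.           1.        ]] [ 2.14928037 -2.16697848  0.10521701] [0.03139417 0.56100812 1.49289884]
compressor [([232.3, 183.7], 0.87), ([375.0, 249.2], 0.28)]
vent_pad [([254.0, 212.4], 0.78)]
tube_mouth []
gauge_grip [([397.9, 173.7], 0.72), ([432.5, 295.3], 0.68), ([373.1, 251.6], 0.64)]
gauge_collar [([300.4, 271.7], 0.62), ([376.9, 251.1], 0.61), ([399.6, 170.3], 0.59), ([435.4, 295.8], 0.57)]
gauge_tip [([401.1, 171.5], 0.66), ([437.5, 293.0], 0.59), ([373.7, 253.3], 0.5), ([256.6, 212.3], 0.35)]
rest [([371.0, 228.2], 0.85)]
brush [([360.0, 231.1], 0.68)]
ramekin [([299.8, 273.8], 0.94)]
bowl [([191.8, 274.7], 0.93), ([299.7, 272.3], 0.34)]
paint [([145.4, 237.2], 0.6)]
```

View pics/side0.png

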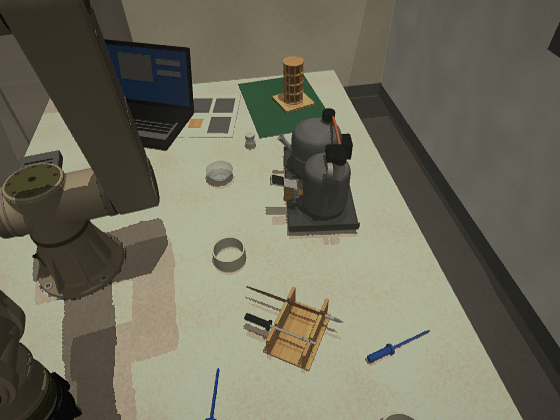

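View pics/top0.png

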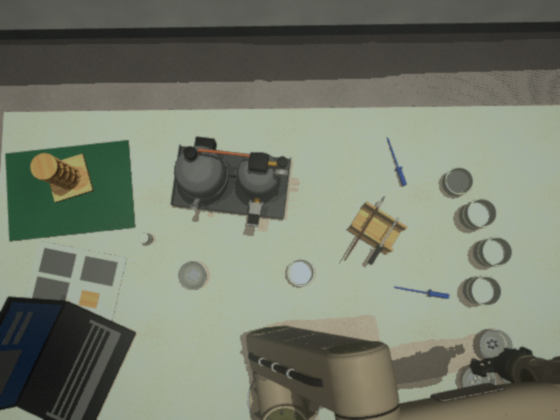

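Side view: the black-handled stick lies in the rest at about (262,322), with the brush beside it at (297,306). Blue look-alikes are at (395,348) and (213,395). In the top view the candidates are black (373,253), blue (397,172) and blue (432,295). I choose the black one in the rest and check it in a crop.

```bash
cat > h.py <<'E'
import numpy as np,cv2,pickle
from scipy.spatial.transform import Rotation as R
def cloud(p):
    K=p['intrinsics'];Z=p['z_map'];v,u=np.mgrid[:420,:560]
    c=np.stack([(u-K[0,2])*Z/K[0,0],(v-K[1,2])*Z/K[1,1],Z],-1)
    M=R.from_rotvec(np.ravel(p['rvec'])).as_matrix()
    w=(c-np.ravel(p['tvec']))@M
    w[Z==0]=np.nan
    return w
def proj(p,X):
    a,_=cv2.projectPoints(np.atleast_2d(np.array(X,float)),np.ravel(p['rvec']),np.ravel(p['tvec']),p['intrinsics'],None);return a[:,0]
def crop(p,c0,c1,r0,r1,f,name,interp=cv2.INTER_NEAREST):
    im=cv2.cvtColor(p['image'][r0:r1,c0:c1],cv2.COLOR_RGB2BGR)
    cv2.imwrite(name,cv2.resize(im,None,fx=f,fy=f,interpolation=interp))
E
python3 - <<'E'
from h import *
s=pickle.load(open('side0.pkl','rb'));t=pickle.load(open('top0.pkl','rb'))
a=s['image'][270:380,230:360];b=t['image'][190:275,330:415]
crop(s,235,355,275,375,6,'pics/s_rest.png');crop(t,330,415,190,275,7,'pics/t_rest.png')
crop(t,160,310,130,240,5,'pics/t_comp.png');crop(s,250,380,100,240,4,'pics/s_comp.png')
for n,p in(('s',s),('t',t)):
    w=cloud(p)
    m=(w[...,2]<0.01)&(w[...,2]>-.02);print(n,'desk z',np.nanmedian(w[m][:,2]))
E
```

```text
s desk z -0.0010861176788533493
t desk z 0.0011708589230804462
```

View pics/s_rest.png

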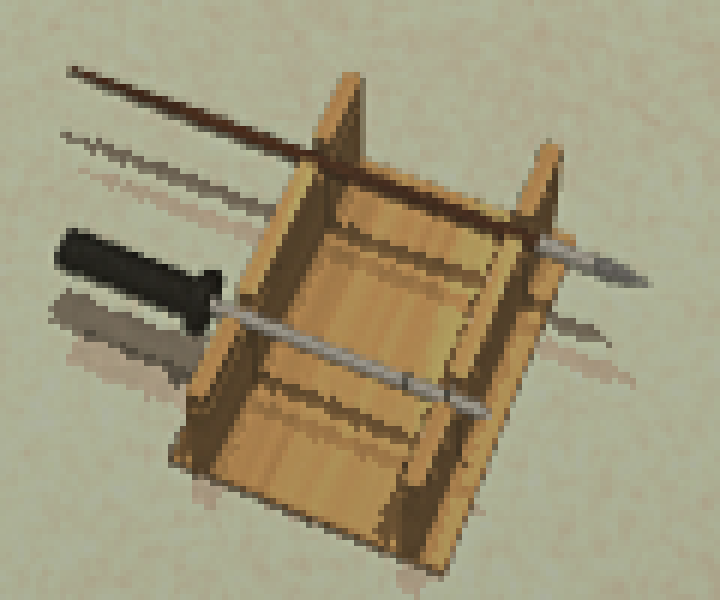

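View pics/t_rest.png

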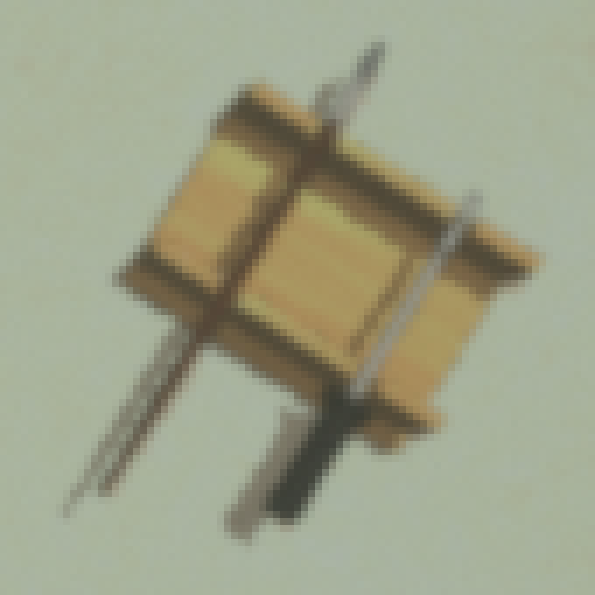

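View pics/t_comp.png

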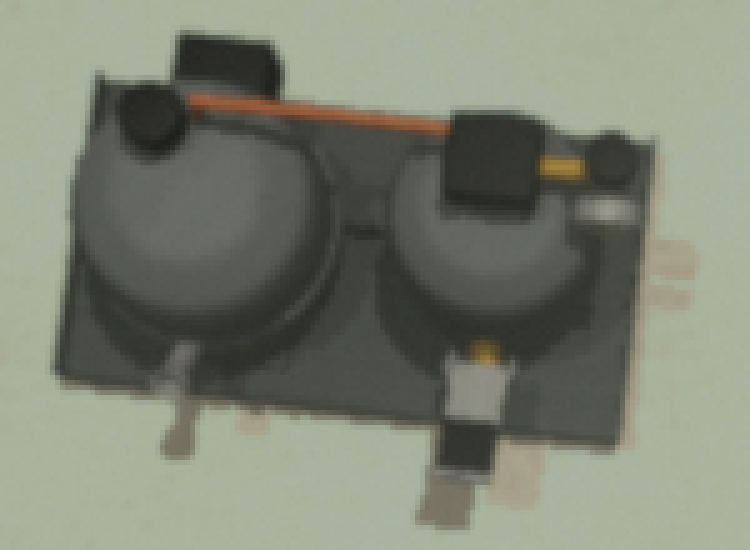

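View pics/s_comp.png

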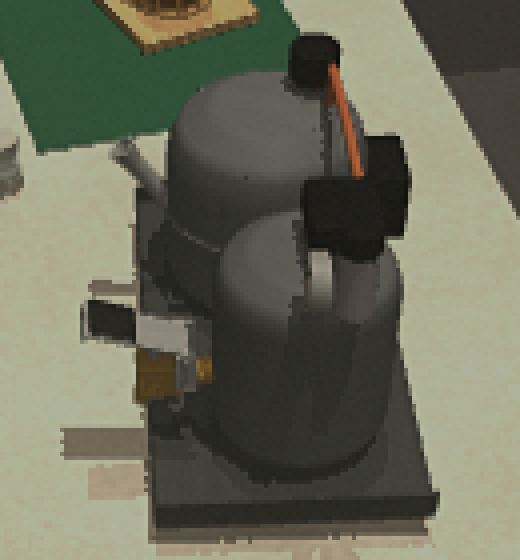

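The black dipstick is confirmed: black handle, collar, steel rod with ring marks, in the right (−y) slot. The paddle pad is at about top (253.5,219.5) and side (277,180). The tube mouth is at side (281,138) and top (196,217). Next I measure positions.

```bash
python3 - <<'E'
from h import *
np.set_printoptions(precision=4,suppress=True)
s=pickle.load(open('side0.pkl','rb'));t=pickle.load(open('top0.pkl','rb'))
ws,wt=cloud(s),cloud(t)
for p in (s,t):
    M=R.from_rotvec(np.ravel(p['rvec'])).as_matrix();print('cam',-M.T@np.ravel(p['tvec']))
# tray: pts z between .01 and .05 near compressor in top
m=(wt[...,2]>0.012)&(wt[...,2]<0.3); 
v,u=np.mgrid[:420,:560]; m&=(u>165)&(u<300)&(v>135)&(v<238)
P=wt[m]; h,e=np.histogram(P[:,2],bins=30);print(np.c_[e[:-1],h].T)
tr=wt[m&(wt[...,2]<0.05)]
r=cv2.minAreaRect(tr[:,:2].astype(np.float32));print(r,cv2.boxPoints(r))
# clouds near pad, tube
m2=(u>242)&(u<266)&(v>196)&(v<228)&(wt[...,2]>0.06)
print('top paddle');
for q in np.argwhere(m2)[::9]: print(q[::-1],wt[q[0],q[1]],t['image'][q[0],q[1]])
m2=(u>186)&(u<204)&(v>196)&(v<222)&(wt[...,2]>0.05)
print('top tube');
for q in np.argwhere(m2)[::4]: print(q[::-1],wt[q[0],q[1]],t['image'][q[0],q[1]])
E
```

```text
cam [ 0.4441 -0.7684  0.9   ]
cam [0.3927 0.0072 1.546 ]
[[   0.0121    0.021     0.0298    0.0387    0.0475    0.0564    0.0652
     0.0741    0.0829    0.0918    0.1007    0.1095    0.1184    0.1272
     0.1361    0.1449    0.1538    0.1626    0.1715    0.1803    0.1892
     0.198     0.2069    0.2158    0.2246    0.2335    0.2423    0.2512
     0.26      0.2689]
 [   7.      408.     1780.      223.       65.       30.       39.
    32.       22.       43.      109.       79.      131.      128.
   314.      161.      154.      174.      430.      678.     1143.
   269.       18.       69.      333.      350.       45.        7.
    25.       71.    ]]
((0.7040019035339355, 0.1660398542881012), (0.26282912492752075, 0.390464723110199), 0.554407000541687) [[ 0.5707  0.36  ]
 [ 0.5745 -0.0305]
 [ 0.8373 -0.0279]
 [ 0.8335  0.3625]]
top paddle
[249 197] [0.64   0.1039 0.0635] [49 52 46]
[258 197] [0.6299 0.0725 0.1226] [57 55 47]
[252 198] [0.6349 0.0937 0.0741] [48 50 45]
[261 198] [0.6296 0.064  0.1049] [50 52 46]
[257 199] [0.6276 0.0767 0.0986] [100  84  49]
[250 200] [0.6219 0.0
[... 2005 characters left out ...]
 0.0704] [51 53 49]
[195 201] [0.6161 0.2616 0.1432] [106 107  99]
[199 201] [0.6184 0.2523 0.1276] [67 69 62]
[196 202] [0.6125 0.258  0.1464] [101 101  93]
[194 203] [0.6075 0.2616 0.1592] [95 96 88]
[198 203] [0.6107 0.2535 0.1377] [67 69 63]
[194 204] [0.6045 0.2617 0.159 ] [94 95 88]
[191 205] [0.6024 0.2716 0.1537] [85 87 79]
[195 205] [0.6052 0.263  0.1347] [92 93 84]
[191 206] [0.5989 0.2709 0.1569] [93 94 87]
[195 206] [0.6009 0.2616 0.1426] [96 97 89]
[191 207] [0.596  0.271  0.1566] [104 104  96]
[195 207] [0.5969 0.2604 0.1492] [109 110 100]
[192 208] [0.5936 0.2689 0.1515] [123 123 113]
[196 208] [0.5929 0.2561 0.1558] [102 103  93]
[195 209] [0.5905 0.2598 0.1519] [122 122 112]
```

```bash
python3 - <<'E'
from h import *
s=pickle.load(open('side0.pkl','rb'));t=pickle.load(open('top0.pkl','rb'))
crop(t,180,215,190,225,20,'pics/t_tube.png',cv2.INTER_CUBIC);crop(s,265,305,125,165,15,'pics/s_tube.png',cv2.INTER_CUBIC)
crop(s,262,312,165,205,15,'pics/s_pad.png',cv2.INTER_CUBIC)
E
```

```text
(no output)
```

View pics/t_tube.png

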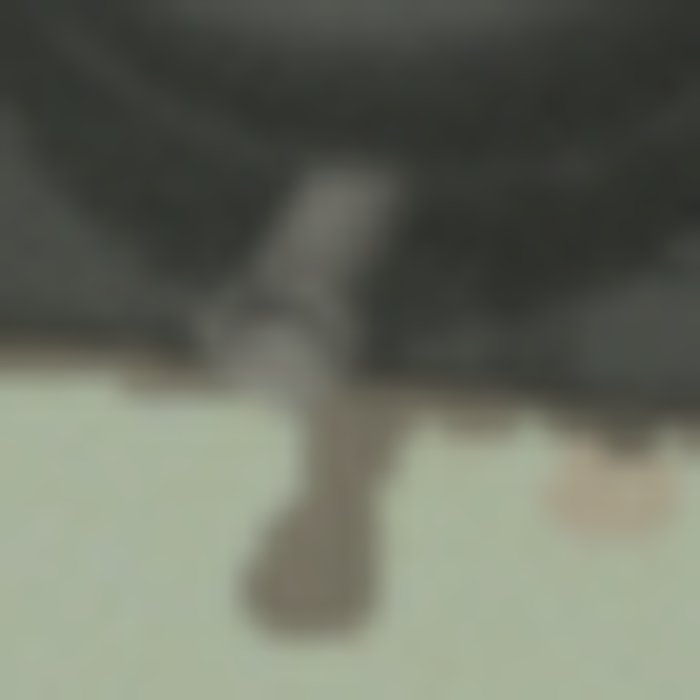

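View pics/s_tube.png

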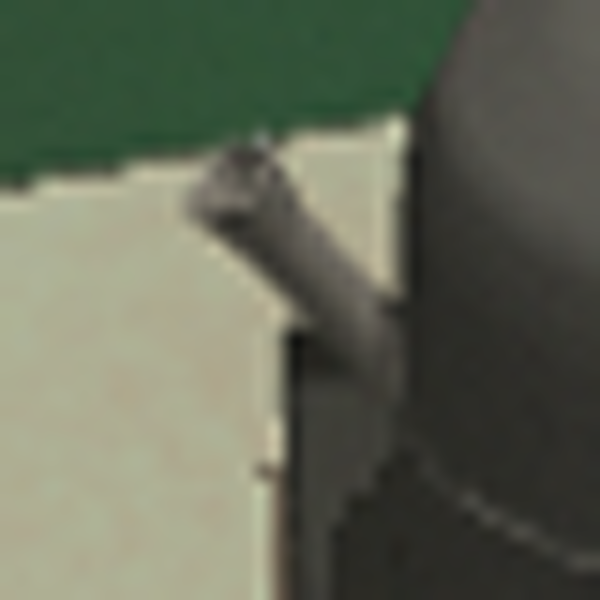

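View pics/s_pad.png

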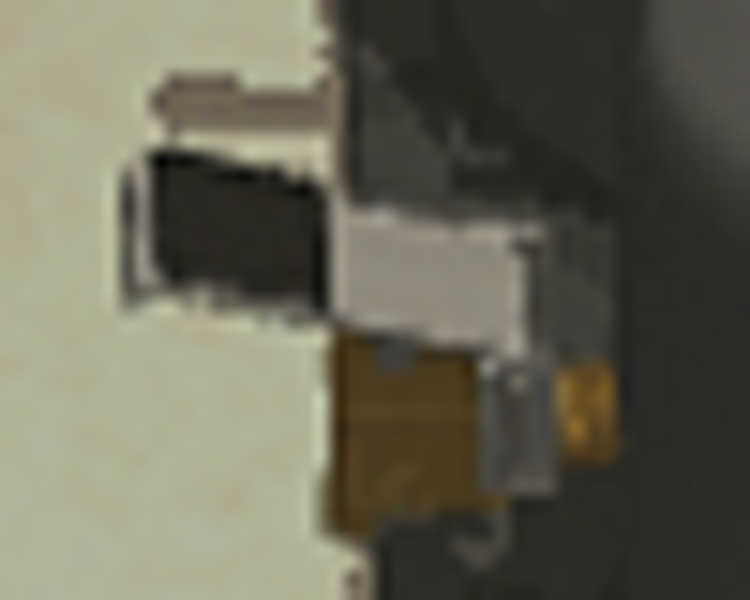

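```bash
cat >> h.py <<'E'
def ray(p,uv):
    M=R.from_rotvec(np.ravel(p['rvec'])).as_matrix();C=-M.T@np.ravel(p['tvec'])
    d=M.T@np.linalg.inv(p['intrinsics'])@np.array([uv[0],uv[1],1.]);return C,d
def atz(p,uv,z):
    C,d=ray(p,uv);return C+d*(z-C[2])/d[2]
def tri(a,ua,b,ub):
    C1,d1=ray(a,ua);C2,d2=ray(b,ub)
    A=np.stack([d1,-d2],1);k=np.linalg.lstsq(A,C2-C1,rcond=None)[0]
    return C1+k[0]*d1,C2+k[1]*d2
E
python3 - <<'E'
from h import *
np.set_printoptions(precision=4,suppress=True)
s=pickle.load(open('side0.pkl','rb'));t=pickle.load(open('top0.pkl','rb'))
print('mouth',atz(s,(280.3,136.4),.157),atz(t,(193.3,206.8),.157),tri(s,(280.3,136.4),t,(193.3,206.8)))
print('pad',atz(s,(277.5,180.3),.142),atz(t,(253.2,218.9),.142),tri(s,(277.5,180.3),t,(253.2,218.9)))
for z in (.03,.035):
    a=atz(t,(172,205.2),z);b=atz(t,(283.5,219),z);c=atz(t,(290.6,160),z);print(a,b,c,np.linalg.norm(a-b),np.linalg.norm(c-b),np.degrees(np.arctan2(*(-(b-a)[:2])[[0,1]])),np.degrees(np.arctan2((c-b)[1],(c-b)[0])))
# handle
v,u=np.mgrid[:420,:560]
for n,p,box in(('s',s,(235,285,305,335)),('t',t,(360,388,236,270))):
    im=p['image'].astype(int);m=(im.max(2)<75)&(u>=box[0])&(u<box[1])&(v>=box[2])&(v<box[3])
    print(n,m.sum())
    w=cloud(p);print(np.median(w[m],0),w[m].min(0),w[m].max(0))
    X=np.array([atz(p,(a,b),.058) for a,b in zip(u[m],v[m])])
    c=X.mean(0);U,S,V=np.linalg.svd(X-c);d=V[0]*np.sign(V[0][0]);pr=(X-c)@d
    print('c',c,'dir',d,np.degrees(np.arctan2(d[1],d[0])),pr.min(),pr.max(),((X-c)@V[1]).min(),((X-c)@V[1]).max())
# rod line: tip and base pixels
ts,tt=(235+488/6,275+411/6),(330+474/7,190+198/7)
bs,bt=(235+222/6,275+306/6),(330+358/7,190+395/7)
for p,a,b in((s,bs,ts),(t,bt,tt)):
    A,B=atz(p,a,.058),atz(p,b,.058);print('rod',A,B,np.degrees(np.arctan2((B-A)[1],(B-A)[0])),np.linalg.norm(B-A))
print(tri(s,ts,t,tt),tri(s,bs,t,bt))
E
```

```text
mouth [0.5978 0.2603 0.157 ] [0.5964 0.264  0.157 ] (array([0.5984, 0.2646, 0.1539]), array([0.5969, 0.2646, 0.1537]))
pad [0.5598 0.0794 0.142 ] [0.5603 0.0863 0.142 ] (array([0.5608, 0.0866, 0.1355]), array([0.5611, 0.0866, 0.1355]))
[0.621  0.3571 0.03  ] [ 0.5724 -0.0055  0.03  ] [ 0.7671 -0.0307  0.03  ] 0.36587602309804623 0.19632193432877906 7.625827757032508 -7.3728500765076905
[0.6202 0.356  0.035 ] [ 0.5718 -0.0055  0.035 ] [ 0.7659 -0.0306  0.035 ] 0.3646693196721964 0.1956744408179498 7.62582775703253 -7.3728500765076905
s 211
[nan nan nan] [nan nan nan] [nan nan nan]
c [ 0.4561 -0.2931  0.058 ] dir [ 0.8163 -0.5776 -0.    ] -35.28107630167254 -0.036997681904995146 0.05099362600367146 -0.012345867589181802 0.026363596714841897
t 82
[ 0.4585 -0.2906  0.0667] [ 0.4274 -0.3134  0.0213] [ 0.4862 -0.2699  0.0736]
c [ 0.457  -0.2919  0.058 ] dir [ 0.8378 -0.5459  0.    ] -33.089478780904784 -0.03370790706255309 0.028070550660532358 -0.01076872678785386 0.00998322527637727
rod [ 0.483  -0.3095  0.058 ] [ 0.5715 -0.3673  0.058 ] -33.15323958401828 0.1056772143821705
rod [ 0.4794 -0.3116  0.058 ] [ 0.5681 -0.3668  0.058 ] -31.900281832051984 0.1044717360272092
(array([ 0.5715, -0.3672,  0.0577]), array([ 0.5682, -0.367 ,  0.0573])) (array([ 0.4829, -0.311 ,  0.0608]), array([ 0.4793, -0.3111,  0.0606]))
```

```bash
cat >> h.py <<'E'
def rot(heading_x,z):
    # tool z given (world), tool y horizontal
    z=np.array(z,float);z/=np.linalg.norm(z);x=np.array(heading_x,float);x-=z*(x@z);x/=np.linalg.norm(x)
    return R.from_matrix(np.stack([x,np.cross(z,x),z],1))
def now():
    from workcell import get_state
    s=get_state();q=s['orientation'];return np.array(s['tcp_pos']),R.from_quat([q[1],q[2],q[3],q[0]]),s
def go(pos,Rt,p0=None,R0=None):
    p,r,s=now()
    if p0 is not None:p=np.array(p0)
    if R0 is not None:r=R0
    sh=r.inv().apply(np.array(pos)-p)*1000;rv=(r.inv()*Rt).as_rotvec(degrees=True)
    print('shift mm',np.round(sh,1),'rot deg',np.round(rv,1));return sh,rv
def head(deg):return np.array([np.cos(np.radians(deg)),np.sin(np.radians(deg)),0])
E
python3 - <<'E'
from h import *
go((.555,.0855,.22),rot(head(172.5),(0,0,-1)))
E
```

```text
shift mm [ 555.3 -491.2   11.3] rot deg [  -0.     0.  -155.2]
```

Request:
{"method": "arm_command", "body": {"motion": [{"x":35,"y":-31,"z":0,"rz":-10,"hand":1},{"x":69,"y":-61,"z":0,"rz":-19,"hand":1},{"x":104,"y":-92,"z":0,"rz":-29,"hand":1},{"x":139,"y":-123,"z":0,"rz":-39,"hand":1},{"x":174,"y":-154,"z":0,"rz":-49,"hand":1},{"x":208,"y":-184,"z":0,"rz":-58,"hand":1},{"x":243,"y":-215,"z":0,"rz":-68,"hand":1},{"x":278,"y":-246,"z":0,"rz":-78,"hand":1},{"x":312,"y":-276,"z":0,"rz":-87,"hand":1},{"x":347,"y":-307,"z":0,"rz":-97,"hand":1}]}}

```text
invalid input at $.motion[0]: expected keys x, y, z, rx, ry, rz, hand
```

```bash
python3 - <<'E'
from h import *
p,r,s=now();print(s['joint_pos'],p,s['clock'],s['qvel'].round(2))
go((.555,.0855,.22),rot(head(172.5),(0,0,-1)))
E
```

```text
[-1.40761280e+00  3.13219851e-01  4.61124399e-02  1.30360181e+00
 -3.58474535e-05  1.43116931e+00] [ 0.17144024 -0.54889383  0.23131697] 1.2 [ 0. -0.  0.  0. -0. -0.]
shift mm [ 555.3 -491.2   11.3] rot deg [  -0.     0.  -155.2]
```

Request:
{"method": "arm_command", "body": {"motion": [{"x":35,"y":-31,"z":0,"rx":0,"ry":0,"rz":-10,"hand":1},{"x":69,"y":-61,"z":0,"rx":0,"ry":0,"rz":-19,"hand":1},{"x":104,"y":-92,"z":0,"rx":0,"ry":0,"rz":-29,"hand":1},{"x":139,"y":-123,"z":0,"rx":0,"ry":0,"rz":-39,"hand":1},{"x":174,"y":-154,"z":0,"rx":0,"ry":0,"rz":-49,"hand":1},{"x":208,"y":-184,"z":0,"rx":0,"ry":0,"rz":-58,"hand":1},{"x":243,"y":-215,"z":0,"rx":0,"ry":0,"rz":-68,"hand":1},{"x":278,"y":-246,"z":0,"rx":0,"ry":0,"rz":-78,"hand":1},{"x":312,"y":-276,"z":0,"rx":0,"ry":0,"rz":-87,"hand":1},{"x":347,"y":-307,"z":0,"rx":0,"ry":0,"rz":-97,"hand":1}]}}

```text
clock: 2.45
tcp_pos: [0.4118, -0.1511, 0.2316]
orientation: [0.0, 0.54, 0.842, -0.0]
wrist_force: [0.8, -0.3, 0.6]
finger_gap: -0.0001
```

```bash
python3 - <<'E'
from h import *
p,r,s=now();print(s['joint_pos'],p,s['clock'],s['qvel'].round(2))
go((.555,.0855,.22),rot(head(172.5),(0,0,-1)))
E
```

```text
[-5.35006922e-01  4.86879337e-02 -2.78170611e-01  1.24295465e+00
 -1.03018884e-04  6.05451786e-01] [ 0.41183757 -0.1511221   0.23156412] 2.45 [ 0.87  0.1   0.11  0.    0.   -0.52]
shift mm [155.3 228.8  11.5] rot deg [ -0.    0.1 -57.8]
```

Request:
{"method": "arm_command", "body": {"motion": [{"x":22,"y":33,"z":1,"rx":0,"ry":0,"rz":-8,"hand":1},{"x":44,"y":65,"z":3,"rx":0,"ry":0,"rz":-17,"hand":1},{"x":67,"y":98,"z":5,"rx":0,"ry":0,"rz":-25,"hand":1},{"x":89,"y":131,"z":6,"rx":0,"ry":0,"rz":-33,"hand":1},{"x":111,"y":163,"z":8,"rx":0,"ry":0,"rz":-41,"hand":1},{"x":133,"y":196,"z":10,"rx":0,"ry":0,"rz":-50,"hand":1},{"x":155,"y":229,"z":11,"rx":0,"ry":0,"rz":-58,"hand":1},{"x":155,"y":229,"z":25,"rx":0,"ry":0,"rz":-58,"hand":1},{"x":155,"y":229,"z":45,"rx":0,"ry":0,"rz":-58,"hand":1},{"x":155,"y":229,"z":55,"rx":0,"ry":0,"rz":-58,"hand":1}]}}

```text
clock: 3.7
tcp_pos: [0.5546, 0.0826, 0.1747]
orientation: [-0.001, 0.067, 0.998, -0.0]
wrist_force: [0.3, 0.5, 1.2]
finger_gap: 0.0001
```

```bash
python3 - <<'E'
from h import *
from workcell import viewer
p,r,s=now();print(s['joint_pos'],p,s['clock'],s['wrist_force'])
a=viewer.read_camera('side');b=viewer.read_camera('top')
A=a['image'][100:240,230:380];B=b['image'][150:250,210:310]
crop(a,230,380,100,240,4,'pics/s1.png');crop(b,210,310,150,250,5,'pics/t1.png')
E
```

```text
[ 4.94834589e-03  3.10009516e-01 -9.83962497e-02  1.16493971e+00
 -3.93893473e-04  1.39972874e-01] [0.55455446 0.08262688 0.17468051] 3.7 [0.30022234 0.53339966 1.1933388 ]
```

View pics/s1.png

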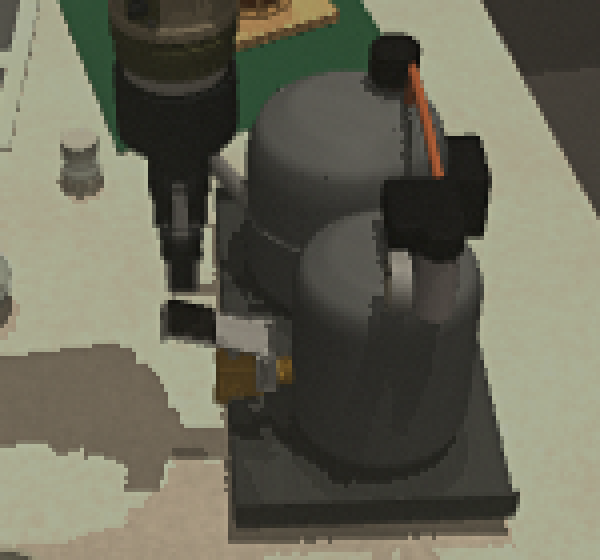

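View pics/t1.png

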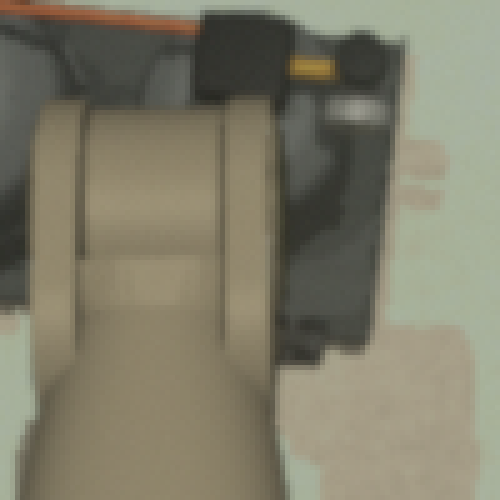

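The fingertips are over the pad at side crop (183,290), so I press down in stages.

Request:
{"method": "arm_command", "body": {"motion": [{"x":0,"y":2,"z":12,"rx":0,"ry":0,"rz":0,"hand":1},{"x":0,"y":2,"z":22,"rx":0,"ry":0,"rz":0,"hand":1},{"x":0,"y":2,"z":32,"rx":0,"ry":0,"rz":0,"hand":1},{"x":0,"y":2,"z":40,"rx":0,"ry":0,"rz":0,"hand":1},{"x":0,"y":2,"z":44,"rx":0,"ry":0,"rz":0,"hand":1},{"x":0,"y":2,"z":46,"rx":0,"ry":0,"rz":0,"hand":1},{"x":0,"y":2,"z":46,"rx":0,"ry":0,"rz":0,"hand":1}]}}

```text
clock: 4.68
tcp_pos: [0.5553, 0.0854, 0.1304]
orientation: [-0.001, 0.067, 0.998, -0.0]
wrist_force: [-5.4, 0.1, 5.6]
finger_gap: -0.0003
```

Request:
{"method": "arm_command", "body": {"motion": [{"x":0,"y":0,"z":2,"rx":0,"ry":0,"rz":0,"hand":1},{"x":0,"y":0,"z":4,"rx":0,"ry":0,"rz":0,"hand":1},{"x":0,"y":0,"z":4,"rx":0,"ry":0,"rz":0,"hand":1}]}}

```text
clock: 5.05
tcp_pos: [0.5549, 0.0854, 0.1264]
orientation: [-0.001, 0.067, 0.998, 0.0]
wrist_force: [-5.0, 0.4, 8.0]
finger_gap: -0.0
```

Request:
{"method": "arm_command", "body": {"motion": [{"x":0,"y":0,"z":2,"rx":0,"ry":0,"rz":0,"hand":1},{"x":0,"y":0,"z":3,"rx":0,"ry":0,"rz":0,"hand":1},{"x":0,"y":0,"z":3,"rx":0,"ry":0,"rz":0,"hand":1}]}}

```text
clock: 5.42
tcp_pos: [0.555, 0.0854, 0.1249]
orientation: [-0.0, 0.067, 0.998, 0.0]
wrist_force: [-8.5, -0.4, 15.2]
finger_gap: -0.0002
```

The force jumped to 15 N with z stuck at 0.125, so the paddle is on its stop. I hold it for a second, then release.

Request:
{"method": "arm_command", "body": {"motion": [{"x":0,"y":0,"z":0,"rx":0,"ry":0,"rz":0,"hand":1},{"x":0,"y":0,"z":0,"rx":0,"ry":0,"rz":0,"hand":1},{"x":0,"y":0,"z":0,"rx":0,"ry":0,"rz":0,"hand":1},{"x":0,"y":0,"z":0,"rx":0,"ry":0,"rz":0,"hand":1},{"x":0,"y":0,"z":0,"rx":0,"ry":0,"rz":0,"hand":1},{"x":0,"y":0,"z":0,"rx":0,"ry":0,"rz":0,"hand":1},{"x":0,"y":0,"z":0,"rx":0,"ry":0,"rz":0,"hand":1},{"x":0,"y":0,"z":-10,"rx":0,"ry":0,"rz":0,"hand":1},{"x":0,"y":0,"z":-40,"rx":0,"ry":0,"rz":0,"hand":1},{"x":0,"y":0,"z":-80,"rx":0,"ry":0,"rz":0,"hand":0.5}]}}

```text
clock: 6.68
tcp_pos: [0.5556, 0.0852, 0.203]
orientation: [-0.001, 0.067, 0.998, -0.0]
wrist_force: [1.1, 0.6, 0.0]
finger_gap: 0.0169
```

```bash
cat >> h.py <<'E'
D=head(-32.6)
def pick(a):
    z=np.cos(np.radians(a))*D+np.array([0,0,-np.sin(np.radians(a))]);return z,rot(-D if a<90 else -D,z)
GRIP=np.array([.451,-.2895,.058])
E
python3 - <<'E'
from h import *
for a in (40,):
    z,r=pick(a);print(z,r.as_matrix())
    T=GRIP-.004*D+.0187*z;print('TCP',T,T-.13*z)
    go(T-.13*z+[0,0,.03],r)
t=pickle.load(open('top0.pkl','rb'));print(atz(t,(300,273),.045))
E
```

```text
[ 0.64535598 -0.41272237 -0.64278761] [[-5.41517963e-01  5.38770785e-01  6.45355977e-01]
 [ 3.46315185e-01  8.42452397e-01 -4.12722366e-01]
 [-7.66044443e-01 -2.77555756e-17 -6.42787610e-01]]
TCP [ 0.45969835 -0.29506283  0.04597987] [ 0.37580207 -0.24140892  0.12954226]
shift mm [ 134.7 -347.6   43.8] rot deg [ 10.8 -49.3  23.4]
[ 0.39824011 -0.05588834  0.045     ]
```

Request:
{"method": "arm_command", "body": {"motion": [{"x":13,"y":-35,"z":0,"rx":1,"ry":-4,"rz":2,"hand":0},{"x":27,"y":-70,"z":3,"rx":2,"ry":-9,"rz":4,"hand":0},{"x":40,"y":-104,"z":6,"rx":3,"ry":-14,"rz":7,"hand":0},{"x":54,"y":-139,"z":10,"rx":4,"ry":-20,"rz":9,"hand":0},{"x":67,"y":-174,"z":15,"rx":5,"ry":-25,"rz":12,"hand":0},{"x":81,"y":-209,"z":20,"rx":6,"ry":-30,"rz":14,"hand":0},{"x":94,"y":-243,"z":27,"rx":8,"ry":-35,"rz":16,"hand":0},{"x":108,"y":-278,"z":34,"rx":9,"ry":-39,"rz":19,"hand":0},{"x":121,"y":-313,"z":39,"rx":10,"ry":-44,"rz":21,"hand":0},{"x":135,"y":-348,"z":44,"rx":11,"ry":-49,"rz":23,"hand":0}]}}

```text
clock: 7.92
tcp_pos: [0.3943, -0.2631, 0.2151]
orientation: [0.378, 0.252, 0.885, -0.106]
wrist_force: [1.6, -0.4, -0.5]
finger_gap: 0.0431
```

```bash
python3 - <<'E'
from h import *
from workcell import viewer
p,r,s=now();print(s['joint_pos'],p,s['clock'],s['wrist_force'],r.as_matrix()[:,2],s['finger_gap'])
a=viewer.read_camera('side');b=viewer.read_camera('top')
pickle.dump(a,open('s2.pkl','wb'));pickle.dump(b,open('t2.pkl','wb'))
crop(a,190,350,240,380,4,'pics/s2.png');crop(b,320,420,190,290,5,'pics/t2.png')
z,rr=pick(40);T=GRIP-.004*D+.0187*z
go(T-.05*z,rr);go(T,rr)
crop(a,262,312,165,205,8,'pics/s2pad.png')
E
```

```text
[-0.93460523 -0.45283467 -1.02629769  0.22865866  0.27248728 -0.26770426] [ 0.39426209 -0.26313556  0.2151184 ] 7.925 [ 1.6317072  -0.40109524 -0.52513577] [ 0.61427112 -0.37865094 -0.69231096] 0.04308796817209287
shift mm [ 76.8  13.5 119.5] rot deg [ 0.1 -3.7  0.1]
shift mm [ 73.5  13.4 169.4] rot deg [ 0.1 -3.7  0.1]
```

View pics/s2.png

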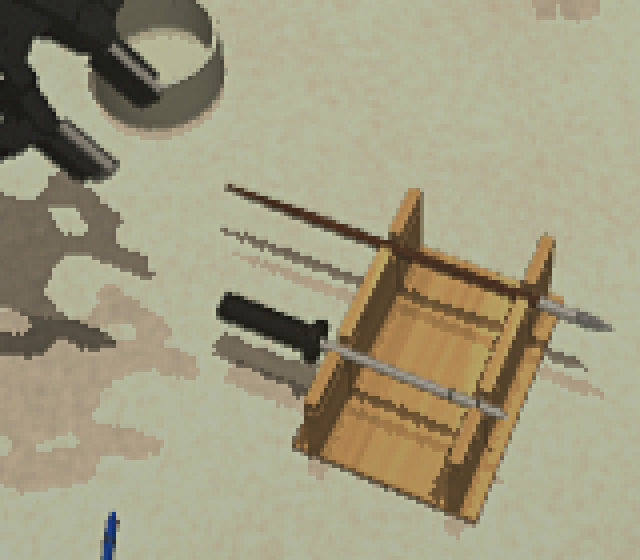

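View pics/t2.png

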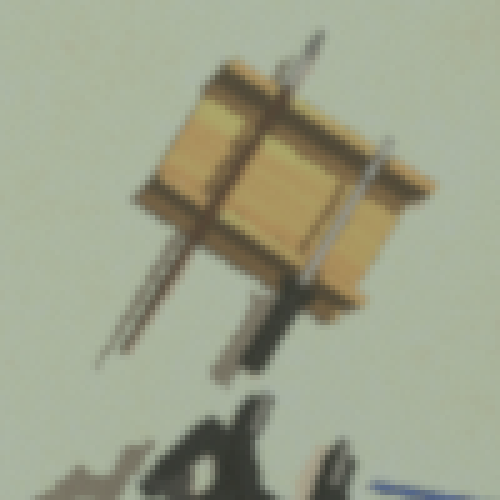

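View pics/s2pad.png

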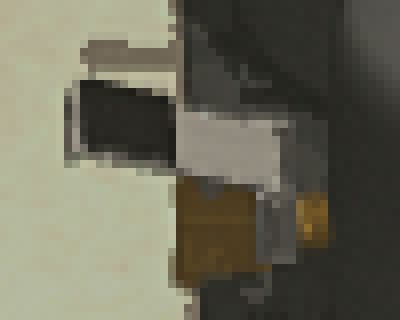

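```bash
cat > fk.py <<'E'
from h import *
from scipy.optimize import least_squares
Ry=lambda a:R.from_euler('y',a);Rz=lambda a:R.from_euler('z',a)
def fk(P,j):
    L1,c,e,h,x0,lat,La,L3=P
    th=j[1]-j[2]+j[3]
    p=np.array([x0,lat,h])+Ry(j[1]).apply([0,0,L1])+Ry(j[1]-j[2]).apply([c,0,e])+Ry(th).apply([La,0,0]+L3*np.array([np.cos(j[4]),np.sin(j[4]),0]))
    z=Rz(j[0]).apply(Ry(th).apply([np.cos(j[4]),np.sin(j[4]),0]))
    return Rz(j[0]).apply(p),z
data=[([-1.40761280,.313219851,.0461124399,1.30360181,0,1.431],[.17144024,-.54889383,.23131697]),
([-.535006922,.0486879337,-.278170611,1.24295465,-.000103,.605],[.41183757,-.1511221,.23156412]),
([.00494834589,.310009516,-.0983962497,1.16493971,-.00039,.14],[.55455446,.08262688,.17468051]),
([-.93460523,-.45283467,-1.02629769,.22865866,.27248728,-.26770426],[.39426209,-.26313556,.2151184])]
def fit(data):
    f=lambda P:np.concatenate([np.concatenate([fk(P,j)[0]-t for j,t in data])*1000,(P-P0)*np.array([5,5,5,5,20,5,20,10])*.1])
    P0=np.array([.4,.4,0,.2,0,.08,0.05,.2]);return least_squares(f,P0)
LIM=np.array([[-2.76,2.76],[-.86,1.69],[-1.03,1.26],[-2.2,2.34],[-1.47,1.5]])
def ik(P,pos,z,j0):
    f=lambda j:np.concatenate([(fk(P,j)[0]-pos)*10,(fk(P,j)[1]-z)])
    return least_squares(f,np.clip(j0,LIM[:,0]+.01,LIM[:,1]-.01),bounds=(LIM[:,0],LIM[:,1]))
if __name__=='__main__':
    np.set_printoptions(precision=3,suppress=True)
    s=fit(data);P=s.x;print(P,s.fun[:12])
    pickle.dump(P,open('P.pkl','wb'))
    for a in (35,40,45,50,55,60):
        z,r=pick(a);T=GRIP-.004*D+.0187*z
        for b in (0,.05,.08):
            q=ik(P,T-b*z,z,[-.8,0,-.5,.5,.2]);print(a,b,q.x,'res',np.abs(q.fun).max())
E
python3 fk.py
```

```text
[0.518 0.409 0.056 0.233 0.    0.08  0.14  0.3  ] [ 0.006  0.002 -0.    -0.001 -0.004 -0.     0.    -0.003  0.001  0.001
  0.001 -0.   ]
35 0 [-0.825  0.105 -1.03  -0.199  0.196] res 0.21630967050210947
35 0.05 [-0.863 -0.045 -1.03  -0.005  0.224] res 0.23635894538912416
35 0.08 [-0.893 -0.135 -1.03   0.106  0.246] res 0.24311745472710522
40 0 [-0.812  0.105 -1.03  -0.195  0.172] res 0.15317817836101044
40 0.05 [-0.843 -0.048 -1.03  -0.009  0.192] res 0.16868738225221613
40 0.08 [-0.867 -0.141 -1.03   0.097  0.208] res 0.1730059004712875
45 0 [-0.803  0.105 -1.03  -0.189  0.154] res 0.0943823697284143
45 0.05 [-0.829 -0.05  -1.03  -0.012  0.169] res 0.1048107670348104
45 0.08 [-0.848 -0.144 -1.03   0.088  0.182] res 0.10621214443700733
50 0 [-0.796  0.105 -1.03  -0.183  0.139] res 0.04065878472537687
50 0.05 [-0.818 -0.051 -1.03  -0.015  0.152] res 0.0457756118947279
50 0.08 [-0.834 -0.146 -1.03   0.079  0.162] res 0.04406442914674691
55 0 [-0.789  0.104 -1.015 -0.148  0.126] res 7.39949768124859e-10
55 0.05 [-0.808 -0.049 -1.015  0.007  0.136] res 2.1360644697487885e-08
55 0.08 [-0.821 -0.138 -1.006  0.108  0.143] res 4.819689092272483e-11
60 0 [-0.777  0.112 -0.926  0.019  0.104] res 6.439293542825908e-15
60 0.05 [-0.792 -0.023 -0.915  0.165  0.111] res 5.856426454897701e-13
60 0.08 [-0.801 -0.1   -0.901  0.257  0.115] res 1.216249323476859e-13
```

```bash
python3 - <<'E'
from h import *
from fk import fk,ik
np.set_printoptions(precision=3,suppress=True)
P=pickle.load(open('P.pkl','rb'))
z,r=pick(60);T=GRIP-.002*D+.0187*z;print('T',T,T-.07*z)
go(T-.07*z,r)
print('approach along z 70 mm')
# insertion check
H=head(-7.5);out=np.array([-np.sin(np.radians(35))*H[0],-np.sin(np.radians(35))*H[1],np.cos(np.radians(35))])
M=np.array([.597,.263,.157]);up=np.array([0,0,1.])
zi=np.cos(np.radians(115))*H-np.sin(np.radians(115))*up
for b in (.0,.06,.125,.17):
    G=M+(.034+.002+b)*out;q=ik(P,G+.0187*zi,zi,[.3,.3,0,1.5,.2]);print(b,G+.0187*zi,q.x,np.abs(q.fun).max())
for pt in ((.45,-.2,.32),(.5,0,.32),(.45,.1,.32),(.5,.15,.35)):
  for hd in(-32.6,-7.5,10):
    zl=np.cos(np.radians(60))*head(hd)-np.sin(np.radians(60))*up
    q=ik(P,np.array(pt),zl,[-.2,0,-.5,.5,.2]);print(pt,hd,q.x,np.abs(q.fun).max())
E
```

```text
T [ 0.457 -0.293  0.042] [ 0.428 -0.275  0.102]
shift mm [ 59.   13.5 102.9] rot deg [ 0.1 16.3  0.1]
approach along z 70 mm
0.0 [0.569 0.267 0.17 ] [0.237 0.814 0.634 1.801 0.153] 9.090767028041569e-11
0.06 [0.535 0.271 0.219] [0.255 0.73  0.595 1.844 0.16 ] 3.608224830031759e-15
0.125 [0.498 0.276 0.272] [0.276 0.649 0.579 1.906 0.168] 4.7698289762365675e-11
0.17 [0.472 0.279 0.309] [0.292 0.6   0.584 1.957 0.174] 2.4520274699568745e-11
(0.45, -0.2, 0.32) -32.6 [-0.587 -0.288 -0.492  0.843  0.009] 7.980832661402815e-10
(0.45, -0.2, 0.32) -7.5 [-0.77  -0.252 -0.455  0.934  0.303] 2.398081733190338e-14
(0.45, -0.2, 0.32) 10 [-0.856 -0.161 -0.37   1.074  0.443] 5.914529976891458e-11
(0.5, 0, 0.32) -32.6 [ 0.002 -0.193 -0.414  0.897 -0.274] 5.6066262743570405e-14
(0.5, 0, 0.32) -7.5 [-0.174 -0.273 -0.482  0.838  0.021] 4.044664603242154e-10
(0.5, 0, 0.32) 10 [-0.302 -0.258 -0.464  0.89   0.232] 1.1781242648112311e-11
(0.45, 0.1, 0.32) -32.6 [ 0.292 -0.193 -0.402  1.002 -0.389] 7.583378369702132e-13
(0.45, 0.1, 0.32) -7.5 [ 0.129 -0.328 -0.515  0.875 -0.129] 3.322953023854325e-11
(0.45, 0.1, 0.32) 10 [-0.02  -0.358 -0.533  0.88   0.097] 1.3237855256420517e-11
(0.5, 0.15, 0.35) -32.6 [ 0.37  -0.051 -0.206  1.088 -0.415] 3.885780586188048e-15
(0.5, 0.15, 0.35) -7.5 [ 0.243 -0.19  -0.346  0.922 -0.184] 2.886579864025407e-15
(0.5, 0.15, 0.35) 10 [ 0.122 -0.231 -0.381  0.898  0.026] 4.549538523690444e-11
```

Request:
{"method": "arm_command", "body": {"motion": [{"x":10,"y":2,"z":17,"rx":0,"ry":4,"rz":0,"hand":0},{"x":20,"y":5,"z":34,"rx":0,"ry":8,"rz":0,"hand":0},{"x":30,"y":8,"z":50,"rx":0,"ry":12,"rz":0,"hand":0},{"x":40,"y":10,"z":68,"rx":0,"ry":16,"rz":0,"hand":0},{"x":40,"y":10,"z":68,"rx":0,"ry":16,"rz":0,"hand":0}]}}

```text
clock: 8.65
tcp_pos: [0.4182, -0.2636, 0.1362]
orientation: [0.248, 0.265, 0.929, -0.068]
wrist_force: [-0.9, -0.1, 1.0]
finger_gap: 0.0427
```

```bash
python3 - <<'E'
from h import *
p,r,s=now();print(s['joint_pos'],p,s['clock'],s['wrist_force'],r.as_matrix()[:,2],s['finger_gap'])
z,rr=pick(60);T=GRIP-.002*D+.0187*z;go(T-.07*z,rr)
E
```

```text
[-0.80293084 -0.15128949 -0.86523991  0.35103366  0.12613084 -0.21577385] [ 0.41818247 -0.26356731  0.13620579] 8.65 [-0.89854802 -0.07578159  0.96843597] [ 0.42437088 -0.25841242 -0.867832  ] 0.04267857181719374
shift mm [ 4.7 -4.5 36.2] rot deg [ 0.6 -0.2  0.7]
```

Request:
{"method": "arm_command", "body": {"motion": [{"x":3,"y":-3,"z":18,"rx":0,"ry":0,"rz":0,"hand":0},{"x":5,"y":-5,"z":36,"rx":0.6,"ry":0,"rz":0.7,"hand":0},{"x":5,"y":-5,"z":36,"rx":0.6,"ry":0,"rz":0.7,"hand":0}]}}

```text
clock: 9.02
tcp_pos: [0.4256, -0.2744, 0.1026]
orientation: [0.247, 0.272, 0.927, -0.072]
wrist_force: [0.7, 0.0, -0.4]
finger_gap: 0.0428
```

```bash
python3 - <<'E'
from h import *
from workcell import viewer
p,r,s=now();print(p,s['clock'],s['wrist_force'],r.as_matrix()[:,2],s['finger_gap'])
z,rr=pick(60);T=GRIP-.002*D+.0187*z;go(T,rr)
a=viewer.read_camera('side');b=viewer.read_camera('top')
crop(a,190,350,260,380,4,'pics/s3.png');crop(b,330,420,200,290,6,'pics/t3.png')
E
```

```text
[ 0.42562901 -0.27437124  0.10262658] 9.025 [ 0.70876864  0.0302494  -0.35869069] [ 0.4190549  -0.26809824 -0.86747699] 0.04282541257531131
shift mm [-1.7  0.9 71.1] rot deg [-0.  -0.2 -0.1]
```

View pics/s3.png

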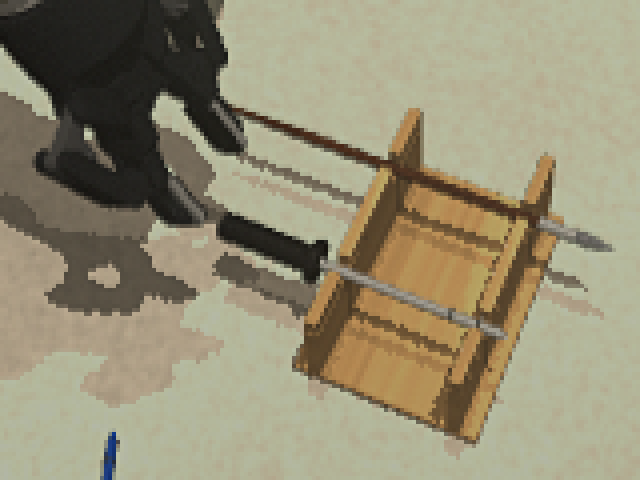

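View pics/t3.png

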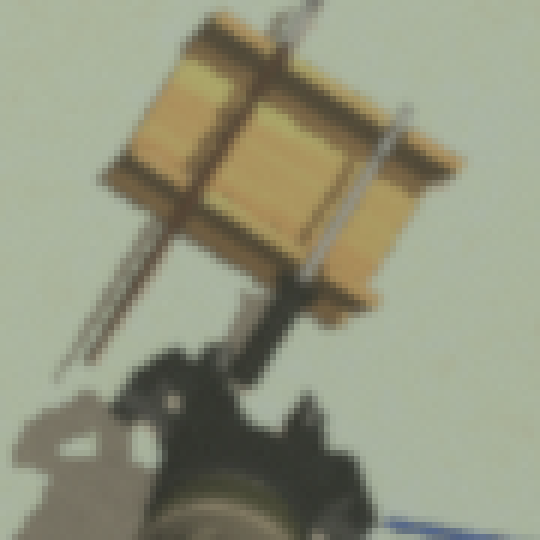

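```bash
python3 - <<'E'
from h import *
p,r,s=now()
t=pickle.load(open('t2.pkl','rb'));a=pickle.load(open('s2.pkl','rb'))
Y=r.as_matrix()[:,1];Z=r.as_matrix()[:,2]
for c in (-.01,-.005,0):
  for sg in (-1,1):
    X=p+Z*c+sg*.0214*Y
    print(c,sg,'top crop',((proj(t,X)[0]-[330,200]+.5)*6).round(),'side crop',((proj(a,X)[0]-[190,260]+.5)*4).round())
print('grip',((proj(t,GRIP)[0]-[330,200]+.5)*6).round(),((proj(a,GRIP)[0]-[190,260]+.5)*4).round(),'tip',((proj(t,GRIP+.144*D)[0]-[330,200]+.5)*6).round(),((proj(a,GRIP+.144*D)[0]-[190,260]+.5)*4).round(),'end',((proj(t,GRIP-.028*D)[0]-[330,200]+.5)*6).round(),((proj(a,GRIP-.028*D)[0]-[190,260]+.5)*4).round())
E
```

```text
-0.01 -1 top crop [295. 412.] side crop [188. 205.]
-0.01 1 top crop [222. 367.] side crop [224. 142.]
-0.005 -1 top crop [296. 408.] side crop [193. 211.]
-0.005 1 top crop [223. 363.] side crop [229. 148.]
0 -1 top crop [297. 404.] side crop [198. 217.]
0 1 top crop [224. 359.] side crop [233. 154.]
grip [269. 336.] [269. 243.] tip [409. 105.] [509. 335.] end [242. 382.] [225. 226.]
```

The projected model of fingers and stick matches both pictures to about one pixel: the handle end projects to side crop (225,226) and the fingertips to (198,217) and (233,154). I move in and grip.

Request:
{"method": "arm_command", "body": {"force": 60, "motion": [{"x":-1,"y":1,"z":20,"rx":0,"ry":0,"rz":0,"hand":0},{"x":-2,"y":1,"z":40,"rx":0,"ry":0,"rz":0,"hand":0},{"x":-2,"y":1,"z":58,"rx":0,"ry":0,"rz":0,"hand":0},{"x":-2,"y":1,"z":71,"rx":0,"ry":0,"rz":0,"hand":0},{"x":-2,"y":1,"z":71,"rx":0,"ry":0,"rz":0,"hand":0},{"x":-2,"y":1,"z":71,"rx":0,"ry":0,"rz":0,"hand":0.4},{"x":-2,"y":1,"z":71,"rx":0,"ry":0,"rz":0,"hand":1},{"x":-2,"y":1,"z":71,"rx":0,"ry":0,"rz":0,"hand":1},{"x":-2,"y":1,"z":71,"rx":0,"ry":0,"rz":0,"hand":1},{"x":-2,"y":1,"z":71,"rx":0,"ry":0,"rz":0,"hand":1}]}}

```text
clock: 10.38
tcp_pos: [0.4584, -0.2953, 0.0436]
orientation: [0.248, 0.272, 0.927, -0.073]
wrist_force: [-1.6, 0.3, 2.9]
finger_gap: 0.0141
```

```bash
python3 - <<'E'
from h import *
from workcell import viewer
p,r,s=now();print(p,s['clock'],s['wrist_force'],r.as_matrix()[:,2],s['finger_gap'],s['joint_pos'])
a=viewer.read_camera('side')
crop(a,220,350,270,380,5,'pics/s4.png')
print('up 0.2:',r.inv().apply([0,0,200]))
E
```

```text
[ 0.45842012 -0.29525347  0.04358147] 10.375 [-1.62023021  0.33632291  2.91738901] [ 0.42034575 -0.2702236  -0.86619204] 0.014149068977620367 [-0.77632344  0.11482301 -0.91473597  0.02708125  0.10189305 -0.17788637]
up 0.2: [-9.99422482e+01  2.88381239e-02 -1.73238409e+02]
```

View pics/s4.png

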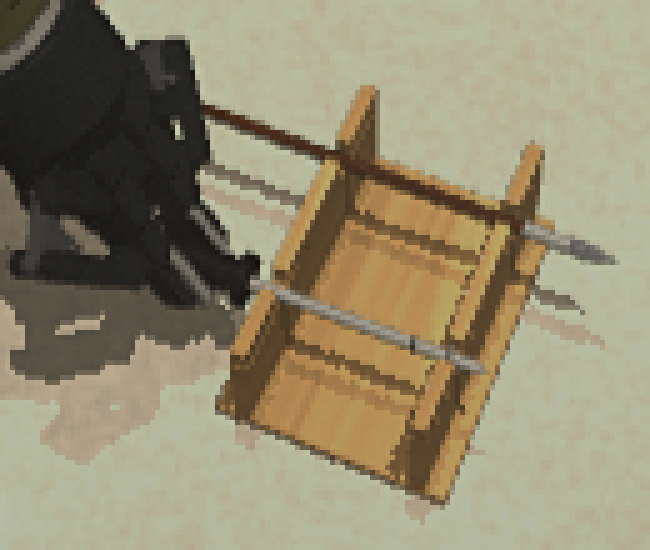

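Gripped: the gap is 14 mm and the stick is still in its slots. Lifting straight up.

Request:
{"method": "arm_command", "body": {"motion": [{"x":-5,"y":0,"z":-8.7,"rx":0,"ry":0,"rz":0,"hand":1},{"x":-12.5,"y":0,"z":-21.7,"rx":0,"ry":0,"rz":0,"hand":1},{"x":-25,"y":0,"z":-43.3,"rx":0,"ry":0,"rz":0,"hand":1},{"x":-40,"y":0,"z":-69,"rx":0,"ry":0,"rz":0,"hand":1},{"x":-60,"y":0,"z":-104,"rx":0,"ry":0,"rz":0,"hand":1},{"x":-80,"y":0,"z":-139,"rx":0,"ry":0,"rz":0,"hand":1},{"x":-100,"y":0,"z":-173,"rx":0,"ry":0,"rz":0,"hand":1},{"x":-120,"y":0,"z":-208,"rx":0,"ry":0,"rz":0,"hand":1},{"x":-120,"y":0,"z":-208,"rx":0,"ry":0,"rz":0,"hand":1}]}}

```text
clock: 11.55
tcp_pos: [0.4599, -0.2965, 0.2886]
orientation: [0.251, 0.272, 0.926, -0.074]
wrist_force: [0.6, -0.7, -0.3]
finger_gap: 0.0144
```

```bash
python3 - <<'E'
from h import *
from workcell import viewer
p,r,s=now();print(p,s['clock'],s['wrist_force'],r.as_matrix()[:,2],s['finger_gap'],s['joint_pos'])
a=viewer.read_camera('side');b=viewer.read_camera('top')
pickle.dump(a,open('s5.pkl','wb'));pickle.dump(b,open('t5.pkl','wb'))
Z=r.as_matrix()[:,2];G=p-.0187*Z
print('pred side',proj(a,[G,G+.036*D,G+.146*D]).round(1).tolist(),'top',proj(b,[G,G+.036*D,G+.146*D]).round(1).tolist())
crop(a,220,380,190,330,4,'pics/s5.png');crop(b,340,440,190,290,6,'pics/t5.png')
E
```

```text
[ 0.45985857 -0.29649711  0.28856374] 11.55 [ 0.56463106 -0.65642981 -0.25164043] [ 0.42479924 -0.27422812 -0.86275405] 0.014417881104217514 [-0.77621619 -0.17286437 -0.48919132  0.73336698  0.10210423 -0.17799639]
pred side [[249.1, 253.0], [266.9, 259.0], [324.5, 278.2]] top [[393.8, 251.3], [400.8, 239.7], [421.9, 204.6]]
```

View pics/s5.png

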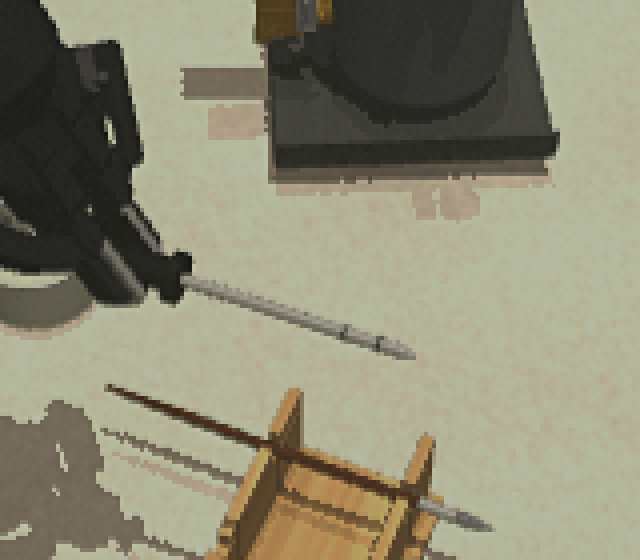

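View pics/t5.png

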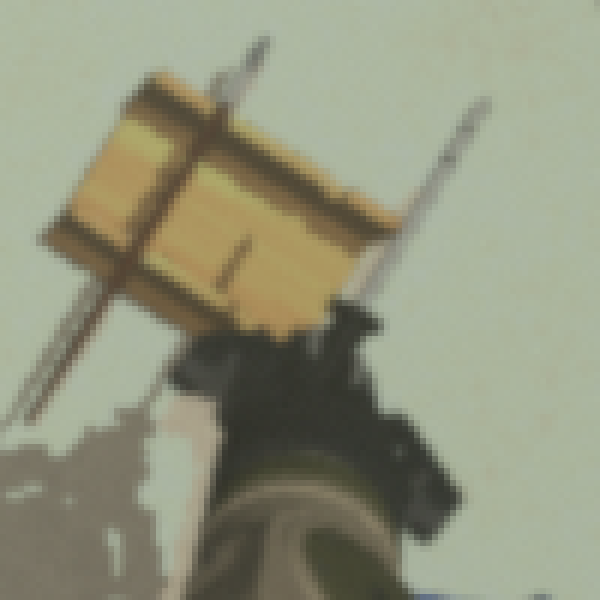

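```bash
python3 - <<'E'
from h import *
np.set_printoptions(precision=4,suppress=True)
a=pickle.load(open('s5.pkl','rb'));b=pickle.load(open('t5.pkl','rb'))
p,r,s=now();Z=r.as_matrix()[:,2];G=p-.0187*Z
f=lambda c,o,k:np.array(o)+(np.array(c)+.5)/k-.5
st,sc=f((414,355),(220,190),4),f((187,279),(220,190),4)
tt,tc=f((486,101),(340,190),6),f((362,315),(340,190),6)
T=tri(a,st,b,tt);C=tri(a,sc,b,tc);print('tip',T,'collar',C)
T=np.mean(T,0);C=np.mean(C,0);d=(T-C);print(np.linalg.norm(d),d/np.linalg.norm(d),'G',G)
print('tool frame tip',r.inv().apply(T-p)*1000,'col',r.inv().apply(C-p)*1000,'pred tip',r.inv().apply(G+.146*D-p)*1000,'pred col',r.inv().apply(G+.036*D-p)*1000)
# rod pixel segmentation fit: grey pixels differing from desk
for n,p_,A,B in(('s',a,sc,st),('t',b,tc,tt)):
    im=cv2.GaussianBlur(p_['image'],(0,0),0.5).astype(float)
    t_=np.linspace(.1,.9,40);dv=(B-A)/np.linalg.norm(B-A);nv=np.array([-dv[1],dv[0]])
    offs=np.arange(-4,4.01,.25);res=[]
    for k in t_:
        q=A+(B-A)*k
        pts=q+offs[:,None]*nv
        val=cv2.remap(im.sum(2).astype(np.float32)/3,pts[:,0].astype(np.float32)[None],pts[:,1].astype(np.float32)[None],cv2.INTER_LINEAR)[0]
        bg=np.interp(offs,[-4,4],[val[0],val[-1]]);w=np.clip(bg-val-8,0,None)
        if w.sum()>0:res.append((k,(w*offs).sum()/w.sum()))
    res=np.array(res);print(n,res[::5].round(2).tolist(),np.polyfit(res[:,0],res[:,1],1))
E
```

```text
tip (array([ 0.5732, -0.3676,  0.3013]), array([ 0.5707, -0.3674,  0.3009])) collar (array([ 0.4814, -0.3091,  0.3016]), array([ 0.4763, -0.3092,  0.3013]))
0.10986629440816853 [ 0.8471 -0.5314 -0.0034] G [ 0.4502 -0.2899  0.2997]
tool frame tip [-125.8       0.4881   52.1246] col [-30.7856  -0.7451  -3.0237] pred tip [-126.5193    0.3635   54.1611] pred col [-31.1965   0.0896  -0.7342]
s [[0.1, 0.86], [0.2, 0.92], [0.31, 0.6], [0.41, 0.68], [0.51, 0.56], [0.61, 0.75], [0.72, 0.68], [0.82, 0.51]] [-0.352   0.8425]
t [[0.1, -1.22], [0.2, -1.32], [0.41, -1.61], [0.51, -1.03], [0.61, -0.84], [0.72, -0.63], [0.82, -0.5]] [ 1.2234 -1.6293]
```

```bash
cat >> h.py <<'E'
H=head(-7.5);UP=np.array([0,0,1.])
OUT=-np.sin(np.radians(35))*H+np.cos(np.radians(35))*UP
M0=np.array([.597,.2625,.157])
CT=np.array([-30.6,-.4,-2.6])/1000
def ins(b,M=M0,lean=115.):
    z=np.cos(np.radians(lean))*H-np.sin(np.radians(lean))*UP
    r=rot(-H,z);return M+b*OUT-r.apply(CT),r
def lev(hd):
    z=np.cos(np.radians(60))*head(hd)-np.sin(np.radians(60))*UP;return rot(-head(hd),z)
E
python3 - <<'E'
from h import *
from fk import ik
np.set_printoptions(precision=3,suppress=True)
P=pickle.load(open('P.pkl','rb'))
p1=np.array([.43,.0,.34]);r1=lev(-18)
go(p1,r1)
for b in (.19,.14,0):
    p2,r2=ins(b);print(b,p2,ik(P,p2,r2.as_matrix()[:,2],[.3,.6,.6,1.9,.2]).x)
    go(p2,r2,p1,r1)
print(ik(P,p1,r1.as_matrix()[:,2],[.3,.6,.6,1.9,.2]).x)
E
```

```text
shift mm [ 130.5  232.9 -140.3] rot deg [ -7.3  -0.1 -12.8]
0.19 [0.46  0.281 0.323] [0.299 0.579 0.583 1.976 0.177]
shift mm [ 58.5 276.5 -14.4] rot deg [ -0.5  54.8 -10.9]
0.14 [0.489 0.277 0.282] [0.281 0.631 0.573 1.916 0.17 ]
shift mm [ 54.6 281.8  35.2] rot deg [ -0.5  54.8 -10.9]
0 [0.568 0.267 0.168] [0.237 0.814 0.628 1.796 0.153]
shift mm [ 43.5 296.4 174. ] rot deg [ -0.5  54.8 -10.9]
[-0.118 -0.401 -0.508  0.949 -0.097]
```

Request:
{"method": "arm_command", "body": {"motion": [{"x":12,"y":15,"z":-13,"rx":0,"ry":0,"rz":-1,"hand":1},{"x":28,"y":40,"z":-30,"rx":-1,"ry":0,"rz":-2,"hand":1},{"x":45,"y":72,"z":-48,"rx":-2,"ry":0,"rz":-4,"hand":1},{"x":62,"y":105,"z":-67,"rx":-3,"ry":0,"rz":-6,"hand":1},{"x":80,"y":138,"z":-86,"rx":-4,"ry":0,"rz":-8,"hand":1},{"x":97,"y":170,"z":-105,"rx":-5,"ry":0,"rz":-9,"hand":1},{"x":114,"y":203,"z":-123,"rx":-6,"ry":0,"rz":-11,"hand":1},{"x":131,"y":233,"z":-140,"rx":-7,"ry":0,"rz":-13,"hand":1}]}}

```text
clock: 12.65
tcp_pos: [0.4283, 0.002, 0.3382]
orientation: [0.253, 0.149, 0.955, -0.043]
wrist_force: [0.4, -0.5, 0.0]
finger_gap: 0.0145
```

```bash
python3 - <<'E'
from h import *
p,r,s=now();print(p,s['clock'],s['wrist_force'],s['finger_gap'],s['joint_pos'])
p2,r2=ins(.17);go(p2,r2)
E
```

```text
[0.42826575 0.00198805 0.33817733] 12.65 [ 0.39000783 -0.49995685  0.03673495] 0.01449073756105754 [-0.10755192 -0.39929646 -0.50878097  0.95188977 -0.10697063  0.17401372]
shift mm [ 52.4 277.6   3.8] rot deg [ -0.9  54.6 -10.7]
```

Request:
{"method": "arm_command", "body": {"motion": [{"x":4,"y":20,"z":0,"rx":0,"ry":4,"rz":-1,"hand":1},{"x":10,"y":50,"z":0,"rx":0,"ry":10,"rz":-2,"hand":1},{"x":16,"y":84,"z":1,"rx":0,"ry":16,"rz":-3,"hand":1},{"x":22,"y":118,"z":2,"rx":0,"ry":23,"rz":-4,"hand":1},{"x":29,"y":152,"z":2,"rx":0,"ry":30,"rz":-6,"hand":1},{"x":36,"y":186,"z":3,"rx":-1,"ry":37,"rz":-7,"hand":1},{"x":42,"y":220,"z":3,"rx":-1,"ry":44,"rz":-9,"hand":1},{"x":48,"y":253,"z":4,"rx":-1,"ry":50,"rz":-10,"hand":1},{"x":52,"y":278,"z":4,"rx":-1,"ry":54.6,"rz":-10.7,"hand":1},{"x":52,"y":278,"z":4,"rx":-1,"ry":54.6,"rz":-10.7,"hand":1}]}}

```text
clock: 13.9
tcp_pos: [0.4746, 0.2787, 0.3038]
orientation: [-0.219, 0.064, 0.974, 0.014]
wrist_force: [-0.5, -0.5, -0.7]
finger_gap: 0.0141
```

```bash
python3 - <<'E'
from h import *
from workcell import viewer
p,r,s=now();print(p,s['clock'],s['wrist_force'],s['finger_gap'],s['joint_pos'])
p2,r2=ins(.17);go(p2,r2)
p2,r2=ins(.135);go(p2,r2)
a=viewer.read_camera('side');b=viewer.read_camera('top')
pickle.dump(a,open('s6.pkl','wb'));pickle.dump(b,open('t6.pkl','wb'))
c=p+r.apply(CT);d=r.apply(np.array([-.866,0,.5]));tip=c+.11*d
print('tip',tip,'d',d,OUT)
print('pred side tip/col/mouth',proj(a,[tip,c,M0]).round(1).tolist(),'top',proj(b,[tip,c,M0]).round(1).tolist())
crop(a,220,340,70,190,5,'pics/s6.png');crop(b,150,250,160,260,6,'pics/t6.png')
E
```

```text
[0.47455736 0.27869394 0.30379306] 13.9 [-0.50794076 -0.51240968 -0.6858937 ] 0.014116451272329375 [0.2888432  0.60936693 0.58525674 1.95513966 0.17400863 0.38432891]
shift mm [ 3.9  0.3 -1.5] rot deg [-0.1 -0.3 -0.1]
shift mm [-26.6   0.4  15.8] rot deg [-0.1 -0.3 -0.1]
tip [0.56504383 0.26617995 0.20258901] d [ 0.56379649 -0.07577139 -0.82240392] [-0.56866941  0.07486675  0.81915204]
pred side tip/col/mouth [[268.8, 123.9], [245.3, 97.4], [279.9, 136.0]] top [[189.5, 215.3], [179.7, 234.1], [193.8, 206.6]]
```

View pics/s6.png

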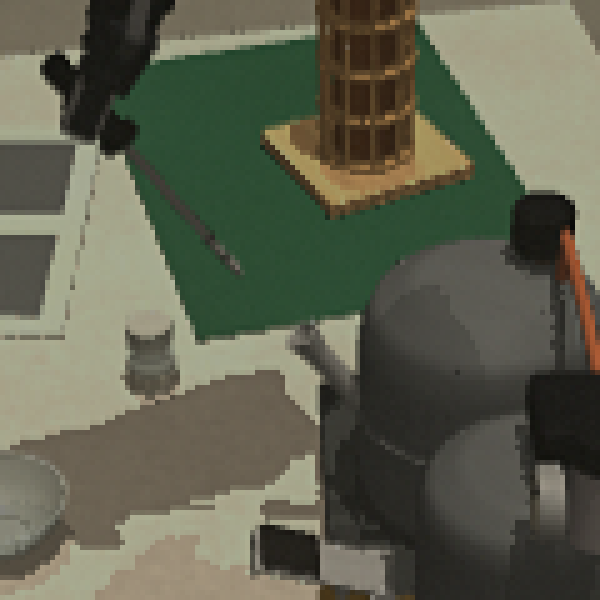

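View pics/t6.png

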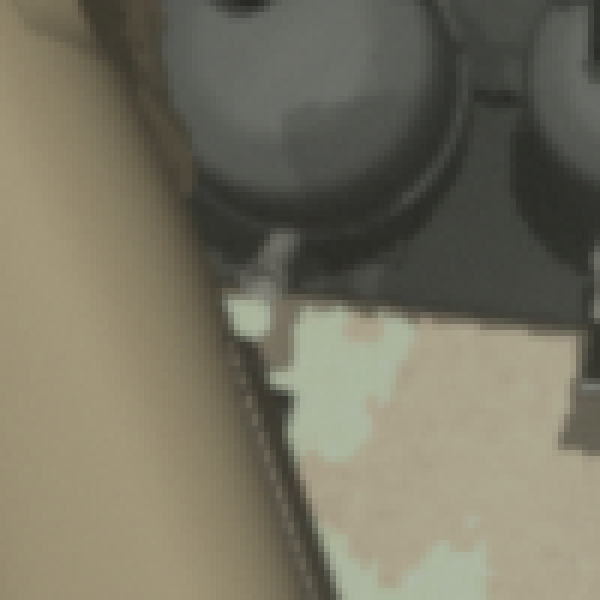

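Side view: the tip is at crop (240,272), aimed at the mouth at (303,338). The extended stick line misses the mouth centre by about 0.6 px, which is under 2 mm. I advance to just outside the mouth and look again.

Request:
{"method": "arm_command", "body": {"motion": [{"x":-13,"y":0.3,"z":8,"rx":0,"ry":-0.3,"rz":0,"hand":1},{"x":-26,"y":0.4,"z":15.5,"rx":0,"ry":-0.3,"rz":0,"hand":1},{"x":-35,"y":0.4,"z":20.7,"rx":0,"ry":-0.3,"rz":0,"hand":1},{"x":-39,"y":0.4,"z":23,"rx":0,"ry":-0.3,"rz":0,"hand":1},{"x":-39,"y":0.4,"z":23,"rx":0,"ry":-0.3,"rz":0,"hand":1}]}}

```text
clock: 14.62
tcp_pos: [0.5005, 0.2743, 0.2704]
orientation: [-0.213, 0.065, 0.975, 0.015]
wrist_force: [-0.2, -0.1, -0.5]
finger_gap: 0.0141
```

```bash
python3 - <<'E'
from h import *
from workcell import viewer
p,r,s=now();print(p,s['clock'],s['wrist_force'],s['finger_gap'])
for b_ in (.12,.095,.0): p2,r2=ins(b_);go(p2,r2)
a=viewer.read_camera('side');b=viewer.read_camera('top')
pickle.dump(a,open('s7.pkl','wb'));pickle.dump(b,open('t7.pkl','wb'))
c=p+r.apply(CT);d=r.apply(np.array([-.866,0,.5]));tip=c+.11*d
f=lambda q,o,k:((np.array(q)-o+.5)*k).round().tolist()
print('pred side tip/col/mouth',f(proj(a,[tip,c,M0]),[245,95],10),'top',f(proj(b,[tip,c,M0]),[165,180],10))
crop(a,245,305,95,155,10,'pics/s7.png',cv2.INTER_CUBIC);crop(b,165,225,180,240,10,'pics/t7.png',cv2.INTER_CUBIC)
E
```

```text
[0.50052325 0.27432092 0.27040564] 14.625 [-0.17205416 -0.13031459 -0.51353026] 0.014149707948665352
shift mm [-1.5  1.3  4.3] rot deg [ 0.2  0.4 -0.1]
shift mm [-23.    1.3  17. ] rot deg [ 0.2  0.4 -0.1]
shift mm [-105.     1.3   65. ] rot deg [ 0.2  0.4 -0.1]
pred side tip/col/mouth [[338.0, 382.0], [110.0, 130.0], [354.0, 415.0]] top [[287.0, 281.0], [195.0, 462.0], [293.0, 271.0]]
```

View pics/s7.png

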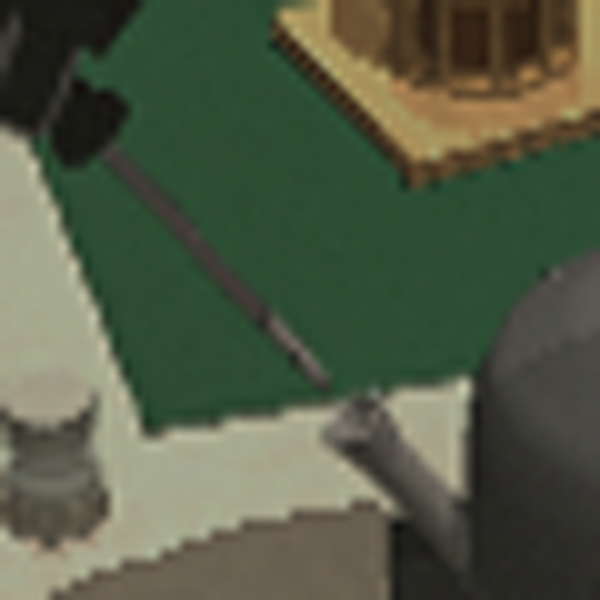

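View pics/t7.png

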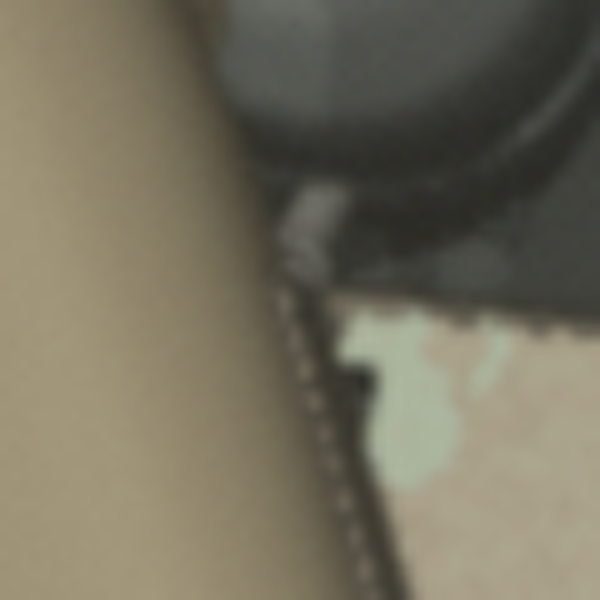

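The tip at side crop (327,385) points at the mouth centre (357,415), and stick and tube slopes agree. I enter slowly and watch the force.

Request:
{"method": "arm_command", "body": {"motion": [{"x":-6,"y":1,"z":6,"rx":0.2,"ry":0.4,"rz":0,"hand":1},{"x":-10,"y":1.2,"z":9,"rx":0.2,"ry":0.4,"rz":0,"hand":1},{"x":-14,"y":1.2,"z":11.5,"rx":0.2,"ry":0.4,"rz":0,"hand":1},{"x":-18,"y":1.2,"z":14,"rx":0.2,"ry":0.4,"rz":0,"hand":1},{"x":-23,"y":1.2,"z":17,"rx":0.2,"ry":0.4,"rz":0,"hand":1}]}}

```text
clock: 15.35
tcp_pos: [0.5146, 0.2739, 0.2455]
orientation: [-0.216, 0.065, 0.974, 0.014]
wrist_force: [0.1, -0.2, -0.6]
finger_gap: 0.0141
```

```bash
python3 - <<'E'
from h import *
from workcell import viewer
p,r,s=now();print(p,s['clock'],s['wrist_force'],s['ft_torque'],s['finger_gap'])
for b_ in (.095,.07,.0): p2,r2=ins(b_);go(p2,r2)
a=viewer.read_camera('side')
pickle.dump(a,open('s8.pkl','wb'))
crop(a,245,305,95,155,10,'pics/s8.png',cv2.INTER_CUBIC)
E
```

```text
[0.51456018 0.27389678 0.24551042] 15.35 [ 0.12284614 -0.15488536 -0.57019598] [-0.0738135  -0.40016453  0.02251654] 0.014119065437969699
shift mm [ 0.  -0.1  0.1] rot deg [-0.   0.  -0.1]
shift mm [-21.6  -0.1  12.7] rot deg [-0.   0.  -0.1]
shift mm [-82.2   0.   47.7] rot deg [-0.   0.  -0.1]
```

View pics/s8.png

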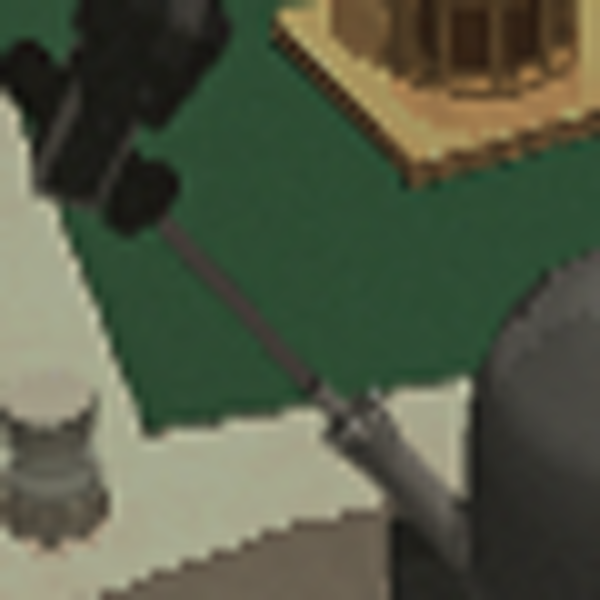

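The rod ends in the mouth at (348,420) with 91 mm visible and no force, so it is inside. Continuing.

Request:
{"method": "arm_command", "body": {"motion": [{"x":-5,"y":0,"z":3,"rx":0,"ry":0,"rz":0,"hand":1},{"x":-10,"y":0,"z":5.8,"rx":0,"ry":0,"rz":0,"hand":1},{"x":-15,"y":0,"z":8.7,"rx":0,"ry":0,"rz":0,"hand":1},{"x":-20,"y":0,"z":11.6,"rx":0,"ry":0,"rz":0,"hand":1}]}}

```text
clock: 15.9
tcp_pos: [0.5277, 0.2721, 0.2264]
orientation: [-0.216, 0.065, 0.974, 0.014]
wrist_force: [0.2, 0.0, -1.2]
finger_gap: 0.0141
```

Request:
{"method": "arm_command", "body": {"motion": [{"x":-5,"y":0,"z":2.9,"rx":0,"ry":0,"rz":0,"hand":1},{"x":-10,"y":0,"z":5.8,"rx":0,"ry":0,"rz":0,"hand":1},{"x":-15,"y":0,"z":8.7,"rx":0,"ry":0,"rz":0,"hand":1},{"x":-20,"y":0,"z":11.6,"rx":0,"ry":0,"rz":0,"hand":1}]}}

```text
clock: 16.4
tcp_pos: [0.5408, 0.2704, 0.2075]
orientation: [-0.216, 0.065, 0.974, 0.014]
wrist_force: [0.4, -0.2, -1.0]
finger_gap: 0.014
```

```bash
python3 - <<'E'
from h import *
from workcell import viewer
p,r,s=now();print(p,s['clock'],s['wrist_force'],s['ft_torque'],s['finger_gap'])
print('tool force',r.inv().apply(s['wrist_force']))
for b_ in (.03,.0): p2,r2=ins(b_);go(p2,r2)
a=viewer.read_camera('side')
crop(a,245,305,95,155,10,'pics/s9.png',cv2.INTER_CUBIC)
E
```

```text
[0.54079584 0.27035156 0.20745667] 16.4 [ 0.35212347 -0.1586942  -1.01074373] [-0.04331484 -0.41981725  0.01655044] 0.013988245678103849
tool force [-0.76238847 -0.10973674  0.75993378]
shift mm [-16.2  -0.    9.3] rot deg [-0.   0.  -0.1]
shift mm [-42.2   0.   24.4] rot deg [-0.   0.  -0.1]
```

View pics/s9.png

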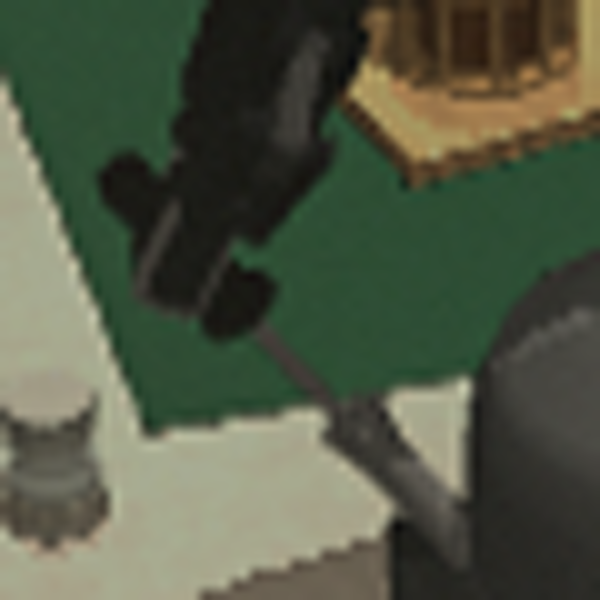

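Sliding freely: 60 mm is in and the forces are about 1 N.

Request:
{"method": "arm_command", "body": {"motion": [{"x":-5,"y":0,"z":2.9,"rx":0,"ry":0,"rz":0,"hand":1},{"x":-10,"y":0,"z":5.8,"rx":0,"ry":0,"rz":0,"hand":1},{"x":-15,"y":0,"z":8.7,"rx":0,"ry":0,"rz":0,"hand":1},{"x":-20,"y":0,"z":11.6,"rx":0,"ry":0,"rz":0,"hand":1}]}}

```text
clock: 16.95
tcp_pos: [0.5539, 0.2686, 0.1885]
orientation: [-0.216, 0.065, 0.974, 0.014]
wrist_force: [0.2, -1.1, 0.7]
finger_gap: 0.014
```

Request:
{"method": "arm_command", "body": {"motion": [{"x":-4,"y":0,"z":2.3,"rx":0,"ry":0,"rz":0,"hand":1},{"x":-8,"y":0,"z":4.6,"rx":0,"ry":0,"rz":0,"hand":1},{"x":-12,"y":0,"z":6.9,"rx":0,"ry":0,"rz":0,"hand":1},{"x":-14,"y":0,"z":8.1,"rx":0,"ry":0,"rz":0,"hand":1}]}}

```text
clock: 17.45
tcp_pos: [0.563, 0.2673, 0.1753]
orientation: [-0.216, 0.065, 0.974, 0.014]
wrist_force: [0.2, -0.3, 1.8]
finger_gap: 0.0139
```

```bash
python3 - <<'E'
from h import *
from workcell import viewer
p,r,s=now();print(p,s['clock'],s['wrist_force'],s['ft_torque'],s['finger_gap'])
print('tool force',r.inv().apply(s['wrist_force']))
for b_ in (.0,): p2,r2=ins(b_);go(p2,r2)
a=viewer.read_camera('side')
crop(a,250,310,95,155,10,'pics/s10.png',cv2.INTER_CUBIC)
E
```

```text
[0.56303173 0.26731261 0.17532367] 17.45 [ 0.1818859  -0.32271789  1.77587454] [-0.07000008 -0.39295678  0.02023275] 0.01389850247257299
tool force [ 0.54818337 -0.2980527  -1.70341401]
shift mm [-8.2  0.1  4.7] rot deg [-0.   0.  -0.1]
```

View pics/s10.png

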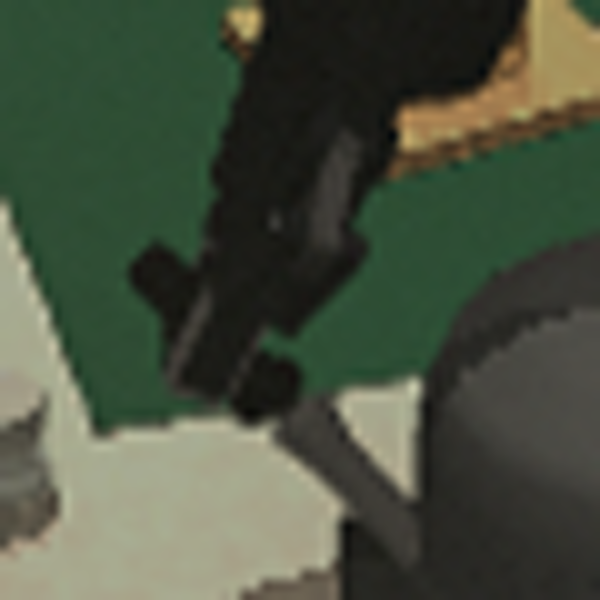

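Request:
{"method": "arm_command", "body": {"motion": [{"x":-1.5,"y":0,"z":0.9,"rx":0,"ry":0,"rz":0,"hand":1},{"x":-3,"y":0,"z":1.7,"rx":0,"ry":0,"rz":0,"hand":1},{"x":-3,"y":0,"z":1.7,"rx":0,"ry":0,"rz":0,"hand":1}]}}

```text
clock: 17.88
tcp_pos: [0.565, 0.2671, 0.1727]
orientation: [-0.216, 0.065, 0.974, 0.014]
wrist_force: [0.4, 0.3, -0.2]
finger_gap: 0.0139
```

Request:
{"method": "arm_command", "body": {"motion": [{"x":-1.5,"y":0,"z":0.9,"rx":0,"ry":0,"rz":0,"hand":1},{"x":-2.6,"y":0,"z":1.5,"rx":0,"ry":0,"rz":0,"hand":1},{"x":-2.6,"y":0,"z":1.5,"rx":0,"ry":0,"rz":0,"hand":1}]}}

```text
clock: 18.25
tcp_pos: [0.5667, 0.2669, 0.1702]
orientation: [-0.216, 0.065, 0.974, 0.014]
wrist_force: [0.7, -1.0, 0.4]
finger_gap: 0.0138
```

Request:
{"method": "arm_command", "body": {"motion": [{"x":-0.9,"y":0,"z":0.5,"rx":0,"ry":0,"rz":0,"hand":1},{"x":-1.7,"y":0,"z":1,"rx":0,"ry":0,"rz":0,"hand":1},{"x":-1.7,"y":0,"z":1,"rx":0,"ry":0,"rz":0,"hand":1}]}}

```text
clock: 18.62
tcp_pos: [0.5677, 0.2667, 0.1686]
orientation: [-0.216, 0.065, 0.974, 0.014]
wrist_force: [0.4, -0.0, 1.0]
finger_gap: 0.0143
```

Request:
{"method": "arm_command", "body": {"motion": [{"x":-0.9,"y":0,"z":0.5,"rx":0,"ry":0,"rz":0,"hand":1},{"x":-0.9,"y":0,"z":0.5,"rx":0,"ry":0,"rz":0,"hand":1}]}}

```text
clock: 18.88
tcp_pos: [0.5683, 0.2666, 0.1678]
orientation: [-0.216, 0.065, 0.974, 0.014]
wrist_force: [0.6, -0.1, 0.2]
finger_gap: 0.014
```

```bash
python3 - <<'E'
from h import *
from workcell import viewer
p,r,s=now();print(p,s['clock'],s['wrist_force'],s['ft_torque'],s['finger_gap'])
p2,r2=ins(0);go(p2,r2)
a=viewer.read_camera('side')
crop(a,250,310,95,155,10,'pics/s11.png',cv2.INTER_CUBIC)
E
```

```text
[0.56834112 0.26663275 0.16778199] 18.875 [ 0.57705875 -0.12119635  0.24665097] [-0.03081906 -0.58090074  0.00081775] 0.014035689642613081
shift mm [-0.2  0.   0.1] rot deg [-0.   0.  -0.1]
```

View pics/s11.png

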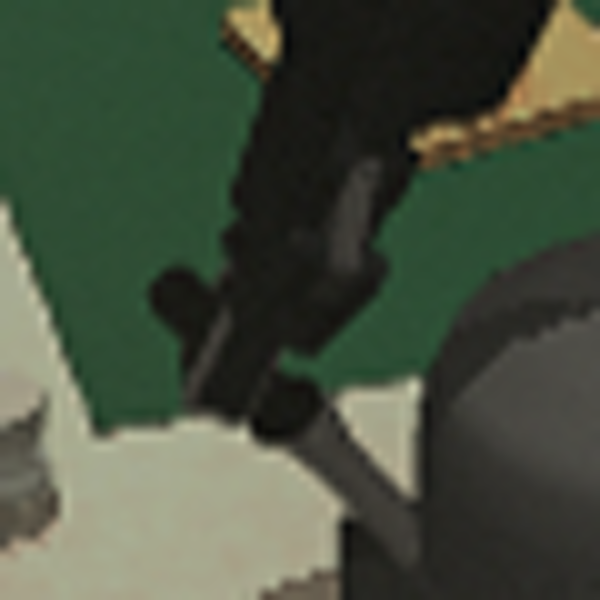

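Request:
{"method": "arm_command", "body": {"motion": [{"x":-0.9,"y":0,"z":0.5,"rx":0,"ry":0,"rz":0,"hand":1},{"x":-0.9,"y":0,"z":0.5,"rx":0,"ry":0,"rz":0,"hand":1}]}}

```text
clock: 19.18
tcp_pos: [0.5689, 0.2666, 0.1669]
orientation: [-0.216, 0.065, 0.974, 0.014]
wrist_force: [0.1, -1.0, 0.5]
finger_gap: 0.0142
```

Request:
{"method": "arm_command", "body": {"motion": [{"x":-0.9,"y":0,"z":0.5,"rx":0,"ry":0,"rz":0,"hand":1},{"x":-0.9,"y":0,"z":0.5,"rx":0,"ry":0,"rz":0,"hand":1}]}}

```text
clock: 19.42
tcp_pos: [0.5695, 0.2665, 0.1661]
orientation: [-0.216, 0.065, 0.974, 0.014]
wrist_force: [0.8, 0.2, 1.0]
finger_gap: 0.0141
```

```bash
python3 - <<'E'
from h import *
p,r,s=now();print(p,s['clock'],s['wrist_force'],s['ft_torque'],s['finger_gap'],'axial out',s['wrist_force']@OUT)
p2,r2=ins(0);go(p2,r2)
E
```

```text
[0.5694893  0.26648455 0.16607528] 19.425 [0.79486323 0.1581025  1.03618717] [-0.03739809 -0.50757208  0.02043735] 0.0141401215300055 axial out 0.4086170566339044
shift mm [ 1.6  0.  -0.9] rot deg [-0.   0.  -0.1]
```

Request:
{"method": "arm_command", "body": {"motion": [{"x":-0.9,"y":0,"z":0.5,"rx":0,"ry":0,"rz":0,"hand":1},{"x":-0.9,"y":0,"z":0.5,"rx":0,"ry":0,"rz":0,"hand":1}]}}

```text
clock: 19.68
tcp_pos: [0.5699, 0.2664, 0.1655]
orientation: [-0.216, 0.065, 0.974, 0.014]
wrist_force: [0.1, -1.3, 2.0]
finger_gap: 0.0141
```

Request:
{"method": "arm_command", "body": {"motion": [{"x":-0.9,"y":0,"z":0.5,"rx":0,"ry":0,"rz":0,"hand":1},{"x":-0.9,"y":0,"z":0.5,"rx":0,"ry":0,"rz":0,"hand":1}]}}

```text
clock: 19.92
tcp_pos: [0.5699, 0.2665, 0.1655]
orientation: [-0.216, 0.065, 0.974, 0.014]
wrist_force: [-2.6, 0.1, 6.0]
finger_gap: 0.0147
```

```bash
python3 - <<'E'
from h import *
from workcell import viewer
p,r,s=now();print(p,s['clock'],s['wrist_force'],s['ft_torque'],s['finger_gap'],'axial out',s['wrist_force']@OUT)
p2,r2=ins(0);go(p2,r2)
a=viewer.read_camera('side')
crop(a,262,302,115,155,15,'pics/s12.png',cv2.INTER_CUBIC)
E
```

```text
[0.56993663 0.26647457 0.16545102] 19.925 [-2.56907594  0.08981741  5.96566533] [0.02452146 0.35329362 0.01078347] 0.014737376958712384 axial out 6.354466188575054
shift mm [ 2.2 -0.  -1.3] rot deg [-0.  -0.  -0.1]
```

View pics/s12.png

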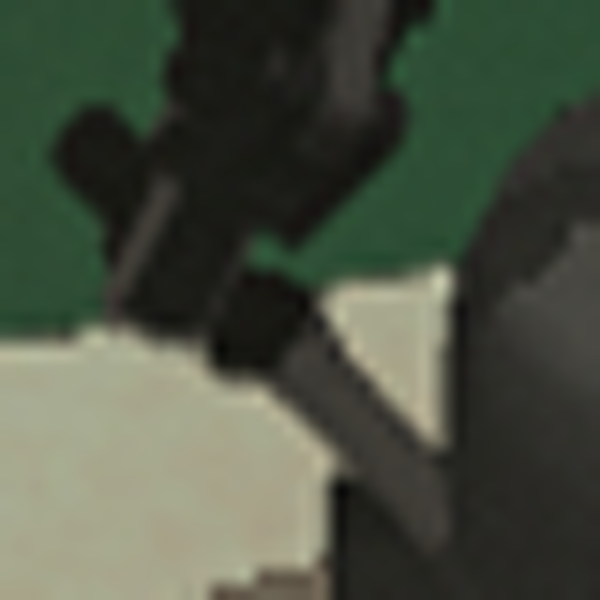

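The collar sits on the tube end at crop (262,320), the TCP has stopped and the axial force is 6.4 N, so it is seated. I push very slightly and hold for half a second.

Request:
{"method": "arm_command", "body": {"motion": [{"x":-0.4,"y":0,"z":0.2,"rx":0,"ry":0,"rz":0,"hand":1},{"x":-0.4,"y":0,"z":0.2,"rx":0,"ry":0,"rz":0,"hand":1},{"x":-0.4,"y":0,"z":0.2,"rx":0,"ry":0,"rz":0,"hand":1},{"x":-0.4,"y":0,"z":0.2,"rx":0,"ry":0,"rz":0,"hand":1}]}}

```text
clock: 20.48
tcp_pos: [0.5699, 0.2665, 0.1655]
orientation: [-0.217, 0.065, 0.974, 0.014]
wrist_force: [-2.9, -0.0, 7.6]
finger_gap: 0.014
```

```bash
python3 - <<'E'
from h import *
p,r,s=now();print(p,s['clock'],s['wrist_force'],s['ft_torque'],s['finger_gap'],'axial out',s['wrist_force']@OUT,'tool',r.inv().apply(s['wrist_force']))
E
```

```text
[0.56994156 0.26646717 0.16545386] 20.475 [-2.92960925e+00 -4.79485966e-03  7.63329525e+00] [-0.06071229  0.59264118  0.04535172] 0.014011095842890552 axial out 7.918449594208332 tool [ 5.86383424 -0.39842819 -5.68388359]
```

Seated and stable with 7.9 N axial force and no further motion. Withdrawing along the tube axis.

Request:
{"method": "arm_command", "body": {"motion": [{"x":4.3,"y":0,"z":-2.5,"rx":0,"ry":0,"rz":0,"hand":1},{"x":10.4,"y":0,"z":-6,"rx":0,"ry":0,"rz":0,"hand":1},{"x":19,"y":0,"z":-11,"rx":0,"ry":0,"rz":0,"hand":1},{"x":29.4,"y":0,"z":-17,"rx":0,"ry":0,"rz":0,"hand":1},{"x":39.8,"y":0,"z":-23,"rx":0,"ry":0,"rz":0,"hand":1},{"x":50.2,"y":0,"z":-29,"rx":0,"ry":0,"rz":0,"hand":1},{"x":60.6,"y":0,"z":-35,"rx":0,"ry":0,"rz":0,"hand":1},{"x":71,"y":0,"z":-41,"rx":0,"ry":0,"rz":0,"hand":1},{"x":81.4,"y":0,"z":-47,"rx":0,"ry":0,"rz":0,"hand":1},{"x":91.8,"y":0,"z":-53,"rx":0,"ry":0,"rz":0,"hand":1}]}}

```text
clock: 21.72
tcp_pos: [0.5101, 0.2745, 0.2516]
orientation: [-0.216, 0.065, 0.974, 0.014]
wrist_force: [0.2, 0.6, -0.6]
finger_gap: 0.0136
```

Request:
{"method": "arm_command", "body": {"motion": [{"x":10,"y":0,"z":-5.8,"rx":0,"ry":0,"rz":0,"hand":1},{"x":20,"y":0,"z":-11.5,"rx":0,"ry":0,"rz":0,"hand":1},{"x":32,"y":0,"z":-18.5,"rx":0,"ry":0,"rz":0,"hand":1},{"x":45,"y":0,"z":-26,"rx":0,"ry":0,"rz":0,"hand":1},{"x":52,"y":0,"z":-30,"rx":0,"ry":0,"rz":0,"hand":1},{"x":52,"y":0,"z":-30,"rx":0,"ry":0,"rz":0,"hand":1}]}}

```text
clock: 22.48
tcp_pos: [0.4764, 0.2792, 0.3009]
orientation: [-0.215, 0.064, 0.974, 0.014]
wrist_force: [0.3, 0.6, -0.9]
finger_gap: 0.0143
```

```bash
python3 - <<'E'
from h import *
from workcell import viewer
p,r,s=now();print(p,s['clock'],s['wrist_force'],s['finger_gap'],s['joint_pos'])
a=viewer.read_camera('side')
c=p+r.apply(CT);d=r.apply(np.array([-.866,0,.5]));tip=c+.11*d
print(tip,((proj(a,[tip,c,M0])-[220,70]+.5)*5).round().tolist())
crop(a,220,340,70,190,5,'pics/s13.png')
p1=np.array([.44,.1,.36]);go(p1,lev(-7.5))
E
```

```text
[0.47637475 0.27918606 0.30093418] 22.475 [ 0.31454483  0.62740914 -0.90847969] 0.014253550360500846 [0.28947634 0.60660525 0.57673278 1.94211526 0.17270519 0.38621857]
[0.56758035 0.2666336  0.20038254] [[251.0, 274.0], [133.0, 143.0], [302.0, 333.0]]
shift mm [  36.6 -182.4  -48.6] rot deg [ -0.1 -55.   -0.1]
```

View pics/s13.png

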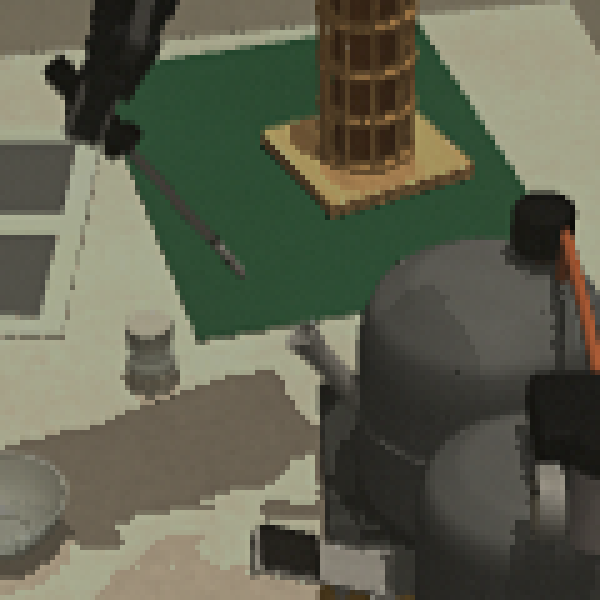

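The stick is out: the tip is at (242,275), well clear of the mouth at (303,340). Moving to the level hold.

Request:
{"method": "arm_command", "body": {"motion": [{"x":3,"y":-14,"z":-6,"rx":0,"ry":-3,"rz":0,"hand":1},{"x":7,"y":-36,"z":-12,"rx":0,"ry":-9,"rz":0,"hand":1},{"x":12,"y":-60,"z":-18,"rx":0,"ry":-16,"rz":0,"hand":1},{"x":17,"y":-85,"z":-24,"rx":0,"ry":-23,"rz":0,"hand":1},{"x":22,"y":-110,"z":-31,"rx":0,"ry":-31,"rz":0,"hand":1},{"x":27,"y":-134,"z":-37,"rx":0,"ry":-39,"rz":0,"hand":1},{"x":32,"y":-158,"z":-43,"rx":0,"ry":-46,"rz":0,"hand":1},{"x":35,"y":-174,"z":-47,"rx":0,"ry":-52,"rz":0,"hand":1},{"x":37,"y":-182,"z":-49,"rx":0,"ry":-55,"rz":0,"hand":1},{"x":37,"y":-182,"z":-49,"rx":0,"ry":-55,"rz":0,"hand":1}]}}

```text
clock: 23.78
tcp_pos: [0.4385, 0.1, 0.36]
orientation: [0.258, 0.064, 0.964, -0.018]
wrist_force: [1.1, -0.3, 0.1]
finger_gap: 0.0143
```

Request:
{"method": "arm_command", "body": {"motion": [{"x":0,"y":0,"z":0,"rx":0,"ry":0,"rz":0,"hand":1},{"x":0,"y":0,"z":0,"rx":0,"ry":0,"rz":0,"hand":1},{"x":0,"y":0,"z":0,"rx":0,"ry":0,"rz":0,"hand":1},{"x":0,"y":0,"z":0,"rx":0,"ry":0,"rz":0,"hand":1}]}}

```text
clock: 24.28
tcp_pos: [0.4401, 0.1005, 0.3601]
orientation: [0.258, 0.064, 0.964, -0.018]
wrist_force: [0.6, 0.1, 0.1]
finger_gap: 0.0139
```

```bash
python3 - <<'E'
from h import *
from workcell import viewer
p,r,s=now();print(p,s['clock'],s['wrist_force'],s['finger_gap'],s['qvel'].round(3))
a=viewer.read_camera('side');b=viewer.read_camera('top')
pickle.dump(a,open('s14.pkl','wb'));pickle.dump(b,open('t14.pkl','wb'))
c=p+r.apply(CT);d=r.apply(np.array([-.866,0,.5]));tip=c+.11*d
print(c,tip,np.degrees(np.arcsin(d[2])),'side',((proj(a,[tip,c])-[200,80]+.5)*4).round().tolist(),'top',((proj(b,[tip,c])-[180,160]+.5)*5).round().tolist())
crop(a,200,350,80,220,4,'pics/s14.png');crop(b,180,300,160,280,5,'pics/t14.png')
s0=pickle.load(open('side0.pkl','rb'))
cv2.imwrite('pics/s14full.png',cv2.cvtColor(a['image'],cv2.COLOR_RGB2BGR))
E
```

```text
[0.44009479 0.10046884 0.36011764] 24.275 [0.57295437 0.1364641  0.09410211] 0.013915824036506349 [ 0.    -0.008 -0.003 -0.001 -0.001  0.   ]
[0.46503998 0.09677641 0.37764999] [0.57408006 0.08229468 0.37756197] -0.0458431585535494 side [[325.0, 99.0], [139.0, 105.0]] top [[350.0, 214.0], [321.0, 432.0]]
```

View pics/s14.png

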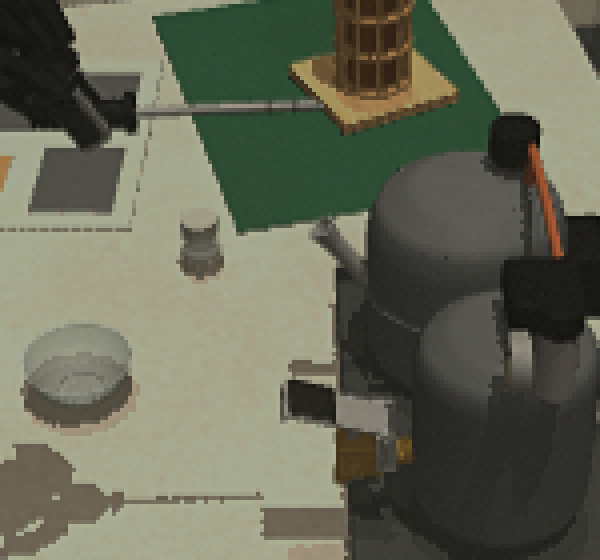

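View pics/t14.png

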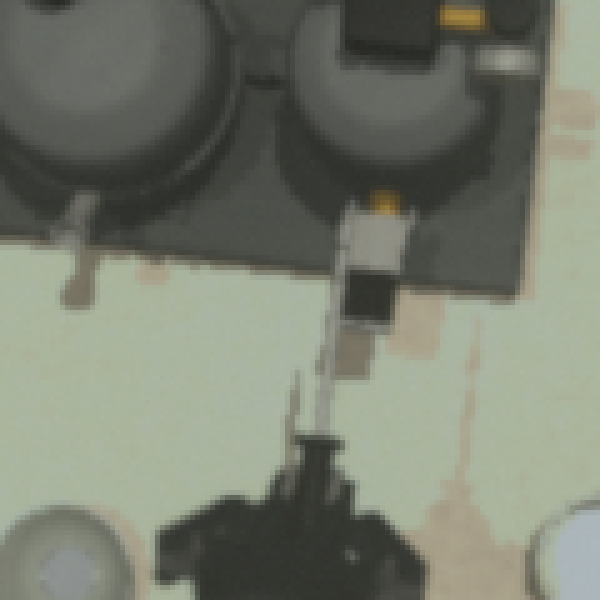

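View pics/s14full.png

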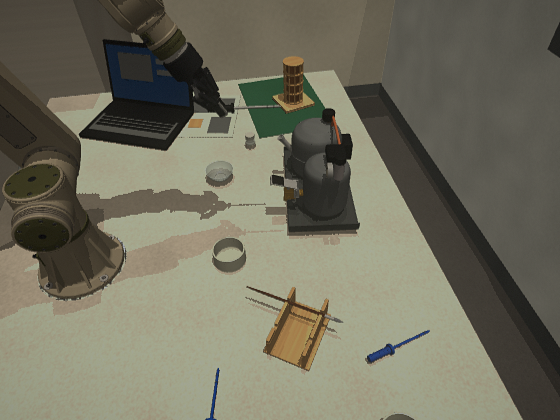

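The stick is level in the side view, running from (135,110) to (322,105). Prediction gives 0° tilt at about 0.375 m height. The paddle is up, and the dishes, jar and brush are unmoved. Handing in.

```bash
python3 - <<'E'
from h import *
a=pickle.load(open('s14.pkl','rb'));b=pickle.load(open('t14.pkl','rb'))
f=lambda c,o,k:np.array(o)+(np.array(c)+.5)/k-.5
print(tri(a,f((322,105),(200,80),4),b,f((347,222),(180,160),5)),tri(a,f((138,110),(200,80),4),b,f((321,437),(180,160),5)))
from workcell import hand_in,get_state
s=get_state();print(s['clock'],s['finger_gap'],abs(s['qvel']).max())
print(hand_in())
E
```

```text
(array([0.57284742, 0.08367257, 0.37230777]), array([0.5707026 , 0.08380043, 0.371991  ])) (array([0.46439136, 0.09683342, 0.3740311 ]), array([0.46240639, 0.09680699, 0.3739111 ]))
24.375 0.013897773179540359 0.003662772053810422
the job is handed in; nothing more can be done
None
```

I carried out the whole job and handed it in at 24.4 s of the 61 s allowed. I don't have a verdict, because handing in reports none.

- **Bleeding the compressor:** I pressed the paddle with the closed fingertips onto its stop, where the force jumped to 15 N and motion stopped. I held it about 1 s and let it spring back; later pictures show it up.
- **Dipping:** I took the black-handled dipstick from the right-hand slot of the rest. It slid freely into the guide tube (forces about 1–2 N) until the collar seated. The axial force there was 6–8 N and it moved no further. I then drew it fully out.
- **Final hold:** The last pictures put the collar at 0.374 m and the tip at 0.372 m, so the stick is about 1° off level. It is clear of the compressor, the arm is still and the grip gap is steady at 14 mm. The brush, dishes and paint jar look unmoved.

Two checks disagreed slightly:
- The two cameras differed by 2–7 mm when locating the paddle pad and the tube mouth. The collar seated 2–3 mm deeper than my estimate of the mouth.
- The gripper gap read 14 mm on a handle given as 16 mm thick. I saw no slipping.

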